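Put the printing kit away in its spring-lid case

ROBOT

A 6-joint arm with a two-finger parallel gripper is mounted at the origin on a cart in front of the work surface, level with it; the furniture and walls round the work are solid. World frame = base frame: x ahead of the robot, y to its left, z up, the work surface at z = 0. Lengths are in mm, angles in rad, forces in N, time in s.
With the tool pointing down it reaches from about 275 to 750 mm from the base axis. Payload 10.2 kg.
Tool frame: the origin (TCP) lies between the finger pads; the fingertips stand 14 mm ahead of it and the grasp point (between the pads) lies 5 mm behind it (tip_reach is the distance from the TCP to the fingertips, in mm); z points along the fingers, y is the line along which they close (so a half turn about z gives the same grasp; the last joint's range is limited). The gripper opens to 85 mm and grips with 20 to 120 N. Pads are 22 mm wide; open, the fingers measure 114 mm over their backs; the gripper's body (76 mm by 85 mm) begins 54 mm behind the grasp point. The pads swing forward as they close: fully open they stand 13 mm farther back than shut.
Start: joints at [-0.223, 0.313, 1.498, -0, 1.331, -0.223], TCP at [525.006, -0.014, 245.294] pointing down, gripper open.
Joint ranges: [-2.94, 2.94], [-0.97, 2.17], [0.19, 2.56], [-1.23, 4.37], [0.02, 3.11], [-2.88, 2.88]. Speed limits (rad/s): [2.39, 2.39, 3.01, 3.14, 3.14, 3.14].

INTERFACE

Orientations are given as a unit quaternion [w, x, y, z].
In Python, from rig import * gives the robot as it stands.
- The arm moves only by the tool arm_command, never from a script. Its argument "steps" is a list that holds one entry, the list of rows, each a list of 7 numbers: the opening, from 0 (shut) to 1 (fully open), then the shift along the tool's x, y, z each as a share of 0.05 m, from -1 to 1, then the turn, a rotation vector about the tool's x, y, z each as a share of 0.15 rad, from -1 to 1. A call has 1 to 8 rows; each row shifts and turns the commanded pose from where the row before left it, along the tool's axes as they then stand; what a row does not reach is not made up. A row lasts 1/8 s, in which the tool goes at most 62.5 mm and 10.7 degrees, less where a joint would pass 70% of its speed; a pose out of reach is approached as far as the arm can. A call with a number of a shift or a turn outside -1 to 1 is refused whole. A call with a gripper value outside its range is refused whole. The fingers move at their own pace and stop on an object; "squeeze" is the grip in N (left out, the last holds). Time passes only in rows, so rows that do not move let the fingers close. It gives the time, the measured TCP pose, the force, the opening and the grip force at its end, in the units of the state.
- sense(): the state, without advancing time (a new reading comes with each control period).
- capture(name): name is "scene" or "side" or "wrist"; returns the picture (420x560x3 uint8, red, green, blue); there is no depth.
- get_calibration(name): a dict with "intrinsics" (3x3 intrinsics, pixels), "rvec" (rotation vector, rad) and "tvec" (3), from world to camera coordinates, as OpenCV has them; the wrist camera has in their place "T_tool_cam" (4x4, takes a point from camera to tool coordinates, whose origin is the TCP and whose axes are the flange's). Camera axes: x right, y down, z forward; pixel columns grow to the right and rows downward; lengths in mm; the calibration is good to about 2 mm. A picture is of the moment at which its call begins: read the wrist's pose just before it. get_calibration takes no time and is no camera call.
- finish_job(): hands the job in; it is judged then, once.
The state is a dict: "time_s": time; "joints": joint angles; "dq": joint speeds; "tau": joint torques, N m; "eef_pos": TCP position; "ee_rot": TCP orientation; "force": force on the tool from outside, world axes, zero at the start; "wrist_torque": the same for the moment, N m; "grip_width": opening from 0.0 (shut) to 1.0 (fully open); "grip_force": force on a finger pad.
Only numpy, scipy, OpenCV 4.12 (cv2) and the standard library are available. Lean on these libraries where they do the work, as an engineer would, in place of code of your own. Each camera call takes 0.05 s, during which the arm holds its last target. There are 200 camera calls.

TASK

Put the printing kit away: press the case's catch button and steady the lid as it springs up, so that it never slams against its stop; then lay every printing block from the drying rack flat in a pocket of its own with the motif face up, and lay every paint tube lengthwise in the front trough. Then shut the lid until the catch snaps home, and leave the other things on the table where they are.

Things in the scene. Friction and masses are not known exactly. Their poses are not given: they have to be found in the camera images.
- case: grey plastic case, fixed; origin under the middle of its base, x from the front (button side) to the hinge side, z up. Base 160 x 252 mm in x, y; floor 6 mm thick, outer walls 5 mm (top z = 16 mm), dividers 4 mm (top z = 14 mm). Black catch housing in front, 60 mm wide, 33 mm high (x -79 to -130 mm); steel hook 26 mm wide between lid and button (x -84 to -96 mm, up to z = 41 mm)
- pocket0 (a point): centre of the floor of the pocket at the case's +y end; each pocket is 94 mm (x) by 78 mm (y), for one block lying flat with its 80 mm along the case's x; axes as the case
- pocket1 (a point): the same for the middle pocket, 82 mm along y from the others
- pocket2 (a point): the same for the pocket at the case's -y end
- trough (a point): centre of the floor of the front trough, 52 mm (x) by 242 mm (y), for up to two tubes lying lengthwise along y, end to end; axes as the case
- lid (a joint): lid angle: 0 shut, 1.5 rad open at its stop. Its spring (0.6 N m shut, 0.22 N m open, against up to 0.3 N m of the lid's weight) throws it open when the catch lets go; unsteadied it reaches about 8 rad/s and slams into its stop. It stays open by itself; to shut it, swing it down and press near its front edge (about 10 N) till the hook snaps over its pin
- lid_hinge (a point): middle of the lid's hinge line, which runs along the case's y, 80 mm behind the case's origin and 18 mm above the table
- lid_edge (a point): middle of the front upper edge of the lid: 160 mm in front of the hinge and 23 mm above it when shut (lid top then 41 mm above the table). The lid is a tray 160 x 252 mm, 23 mm deep
- catch_button (a joint): travel of the catch button, pressed straight down: 0 up, 8 mm fully down. It lets go of the lid at about 5 mm; needs 1.7 N to start and 4.1 N fully down. It springs back (and catches the lid again if the lid has not risen 10 mm by then), and dips by itself as the lid snaps shut
- button_top (a point): middle of the top face of the pale push button in front of the lid, 25 mm (x) by 44 mm (y), 57 mm above the table when up, that is 16 mm higher than the shut lid; 36 mm in front of the lid's front edge
- rack: wooden drying rack, fixed to the table: board 100 (x) by 170 (y) by 10 mm with 25 mm dowels on it (tops 35 mm above the table); origin under its middle
- slot0 (a point): rack slot at +y, on the top of the board: a 25 mm wide gap between four dowels, blocks stand in it with their 80 mm along the rack's x
- slot1 (a point): the middle rack slot, 62 mm from the others
- slot2 (a point): the rack slot at -y
- block0: printing block: wooden back, dark lino face with a pale raised four-stripe motif; 80 x 54 x 20 mm, 0.11 kg; may be absent. Origin at its centre; own x along the 80 mm, z along the 54 mm; +y points out of the motif face, 10 mm from the origin, plain back 10 mm the other way. At the start it stands on a long edge in a rack slot (own z up), motif towards either side (rack +y or -y)
- block1: printing block: wooden back, dark lino face with a pale raised disc motif; 80 x 54 x 20 mm, 0.11 kg; may be absent. Origin at its centre; own x along the 80 mm, z along the 54 mm; +y points out of the motif face, 10 mm from the origin, plain back 10 mm the other way. At the start it stands on a long edge in a rack slot (own z up), motif towards either side (rack +y or -y)
- block2: printing block: wooden back, dark lino face with a pale raised crossed-bar motif; 80 x 54 x 20 mm, 0.11 kg; may be absent. Origin at its centre; own x along the 80 mm, z along the 54 mm; +y points out of the motif face, 10 mm from the origin, plain back 10 mm the other way. At the start it stands on a long edge in a rack slot (own z up), motif towards either side (rack +y or -y)
- tube_a: soft-looking but rigid white paint tube lying flat on the table, 112 mm long along its own y (screw cap at -y), 36 to 38 mm wide along x, 25 mm high; origin under its middle; take it across its width, just capwards of the middle. About 0.05 kg; lies in front of the rack; ochre cap
- tube_b: soft-looking but rigid white paint tube lying flat on the table, 112 mm long along its own y (screw cap at -y), 36 to 38 mm wide along x, 25 mm high; origin under its middle; take it across its width, just capwards of the middle. About 0.05 kg; lies in front of the rack; green cap
- glue_stick: red and white glue stick lying behind the case, 140 mm from its middle, 92 x 26 x 26 mm; not part of the job
- eraser: eraser in a blue sleeve, 45 x 21 x 13 mm, behind the rack; not part of the job
- jar: clear plastic jar, 88 mm wide and 78 mm high, at the back; not part of the job
Mind the look-alikes: they are no part of the job. Leave any pink look-alike of the block2 alone. Leave any pink look-alike of the tube_a alone.

How it is judged (in metres and radians):
On the way, in this order (a step that is already met when the one before it is completed fails the run):
1. the lid stands open (value of joint lid above 1.3 rad), for 0.2 s.
2. with the lid open, every block lies motif up in a pocket and every tube in the trough, released (value of joint lid above 1 rad and ((x of block0 in the frame of pocket0 between -0.014 and 0.014 m and y of block0 in the frame of pocket0 between -0.02 and 0.02 m) or (x of block0 in the frame of pocket1 between -0.014 and 0.014 m and y of block0 in the frame of pocket1 between -0.02 and 0.02 m) or (x of block0 in the frame of pocket2 between -0.014 and 0.014 m and y of block0 in the frame of pocket2 between -0.02 and 0.02 m)) and z of each of block0, block1, block2 in the frame of pocket0 below 0.014 m and angle between each of block0, block1, block2's own y axis and vertical below 0.1 rad and linear speed of each of block0, block1, block2, tube_a, tube_b below 0.03 m/s and ((x of block1 in the frame of pocket0 between -0.014 and 0.014 m and y of block1 in the frame of pocket0 between -0.02 and 0.02 m) or (x of block1 in the frame of pocket1 between -0.014 and 0.014 m and y of block1 in the frame of pocket1 between -0.02 and 0.02 m) or (x of block1 in the frame of pocket2 between -0.014 and 0.014 m and y of block1 in the frame of pocket2 between -0.02 and 0.02 m)) and ((x of block2 in the frame of pocket0 between -0.014 and 0.014 m and y of block2 in the frame of pocket0 between -0.02 and 0.02 m) or (x of block2 in the frame of pocket1 between -0.014 and 0.014 m and y of block2 in the frame of pocket1 between -0.02 and 0.02 m) or (x of block2 in the frame of pocket2 between -0.014 and 0.014 m and y of block2 in the frame of pocket2 between -0.02 and 0.02 m)) and x of tube_a in the frame of trough between -0.016 and 0.016 m and y of tube_a in the frame of trough between -0.085 and 0.085 m and z of each of tube_a, tube_b in the frame of trough below 0.008 m and x of tube_b in the frame of trough between -0.016 and 0.016 m and y of tube_b in the frame of trough between -0.085 and 0.085 m and contact force between the fingers and block0 below 0.1 N and contact force between the fingers and block1 below 0.1 N and contact force between the fingers and block2 below 0.1 N and contact force between the fingers and tube_a below 0.1 N and contact force between the fingers and tube_b below 0.1 N), for 0.2 s.
3. the lid is shut and caught (value of joint lid below 0.03 rad and value of joint catch_button below 0.0025 m and velocity of joint lid below 0.1 rad/s), for 0.2 s.
At the end, for the whole second after the job is handed in: Lid shut (within 0.03 rad), button up (within 2.5 mm). Every block present at rest flat in a pocket (centre within 14 mm in x, 20 mm in y), motif up within 0.1 rad. Every tube present at rest on the trough floor (within 16 mm of its middle line, 85 mm of its centre) (all of step 3 and ((x of block0 in the frame of pocket0 between -0.014 and 0.014 m and y of block0 in the frame of pocket0 between -0.02 and 0.02 m) or (x of block0 in the frame of pocket1 between -0.014 and 0.014 m and y of block0 in the frame of pocket1 between -0.02 and 0.02 m) or (x of block0 in the frame of pocket2 between -0.014 and 0.014 m and y of block0 in the frame of pocket2 between -0.02 and 0.02 m)) and z of each of block0, block1, block2 in the frame of pocket0 below 0.014 m and angle between each of block0, block1, block2's own y axis and vertical below 0.1 rad and linear speed of each of block0, block1, block2, tube_a, tube_b below 0.03 m/s and ((x of block1 in the frame of pocket0 between -0.014 and 0.014 m and y of block1 in the frame of pocket0 between -0.02 and 0.02 m) or (x of block1 in the frame of pocket1 between -0.014 and 0.014 m and y of block1 in the frame of pocket1 between -0.02 and 0.02 m) or (x of block1 in the frame of pocket2 between -0.014 and 0.014 m and y of block1 in the frame of pocket2 between -0.02 and 0.02 m)) and ((x of block2 in the frame of pocket0 between -0.014 and 0.014 m and y of block2 in the frame of pocket0 between -0.02 and 0.02 m) or (x of block2 in the frame of pocket1 between -0.014 and 0.014 m and y of block2 in the frame of pocket1 between -0.02 and 0.02 m) or (x of block2 in the frame of pocket2 between -0.014 and 0.014 m and y of block2 in the frame of pocket2 between -0.02 and 0.02 m)) and x of tube_a in the frame of trough between -0.016 and 0.016 m and y of tube_a in the frame of trough between -0.085 and 0.085 m and z of each of tube_a, tube_b in the frame of trough below 0.008 m and x of tube_b in the frame of trough between -0.016 and 0.016 m and y of tube_b in the frame of trough between -0.085 and 0.085 m); the robot touches nothing.
It fails at once if the lid swings open faster than 3.5 rad/s in the last part of its travel (a slam) (value of joint lid above 1.1 rad and velocity of joint lid above 3.5 rad/s).
It fails at once if the glue stick, eraser or jar is moved by more than 30 mm (distance of any of glue_stick, eraser, jar from where it was at the start of the episode above 0.03 m).
Of block0, block1, block2 only 2 to 3 are there at a start; the rules pass over those that are not, and their reading is None.
Of tube_a, tube_b only 1 to 2 are there at a start; the rules pass over those that are not, and their reading is None.
At some moment in a run one of tube_a, tube_b may be knocked a few centimetres aside while the robot is not near it.
It also fails if it takes over 210 s, if anything falls off the work surface, if the arm or the gripper's body presses on something with over 40 N, if the wrist force passes 120 N, or if a joint passes its speed limit or range.

## Working session

There is one attempt and no reset: what is moved stays moved. The work goes in short steps, Python scripts to look and compute and a tool call to move; the robot and the scene stay as the last step left them, time stands still between calls to the robot, and variables do not carry over. Pictures are saved under pics/ and viewed, at most 14 in all, crops included, and the job is handed in when it is done.

Besides the shell and the picture viewer there is one more tool, called after "Call:" in YAML: its name, and indented under it one key for each argument. arm_command: Moves the arm, as the interface text tells. Its arguments: {"type":"object","properties":{"steps":{"type":"array"},"squeeze":{"type":"number"}},"required":["steps"]}

```bash
ls; mkdir -p pics
python3 - <<'E'
from rig import *
import cv2,numpy as np
print(sense())
for n in ["scene","side","wrist"]:
    c=get_calibration(n); print(n,c)
    im=capture(n); cv2.imwrite(f"pics/{n}0.png",im[:,:,::-1])
E
```

```text
pics
{'time_s': 0.0, 'joints': array([-2.23395163e-01,  3.13458253e-01,  1.49845300e+00, -1.99581802e-05,
        1.33098252e+00, -2.23421506e-01]), 'dq': array([ 0.00165903,  0.00067982,  0.00041726,  0.00051412,  0.00067188,
       -0.00083756]), 'tau': array([-5.78409599e-04, -4.12261176e+01, -2.59742296e+01, -3.58453699e-04,
        4.11797926e-03, -1.23038126e-05]), 'eef_pos': array([5.24758315e+02, 4.04840178e-02, 2.44724845e+02]), 'ee_rot': array([-5.45338862e-04,  7.07095637e-01,  7.07117626e-01, -3.54867061e-04]), 'force': array([-0.41292823, -0.06114633, -0.74516333]), 'wrist_torque': array([ 0.03182771, -0.02190093, -0.02167095]), 'grip_force': 0.0, 'grip_width': 1.0009746489929028}
scene {'intrinsics': array([[404.57096335,   0.        , 276.92383043],
       [  0.        , 404.57096335, 204.10869791],
       [  0.        ,   0.        ,   1.        ]]), 'rvec': array([ 2.32899947, -0.82141551,  0.28800888]), 'tvec': array([-414.2598501 ,  355.53558347,  683.29815855])}
side {'intrinsics': array([[432.08116675,   0.        , 281.21315547],
       [  0.        , 432.08116675, 208.77678776],
       [  0.        ,   0.        ,   1.        ]]), 'rvec': array([ 0.23286361, -2.62853043,  1.57835503]), 'tvec': array([ 585.0827284 ,   90.09153805, 1017.14188401])}
wrist {'intrinsics': array([[338.08036233,   0.        , 280.31568771],
       [  0.        , 338.08036233, 209.21667311],
       [  0.        ,   0.        ,   1.        ]]), 'T_tool_cam': array([[ 4.92435618e-04, -9.58534296e-01, -2.84976772e-01,
         7.22022696e+01],
       [ 9.99999065e-01,  8.35653142e-04, -1.08277961e-03,
         6.71620740e-01],
       [ 1.27602313e-03, -2.84975973e-01,  9.58533811e-01,
        -1.28559049e+02],
       [ 0.00000000e+00,  0.00000000e+00,  0.00000000e+00,
         1.00000000e+00]])}
```

View pics/scene0.png

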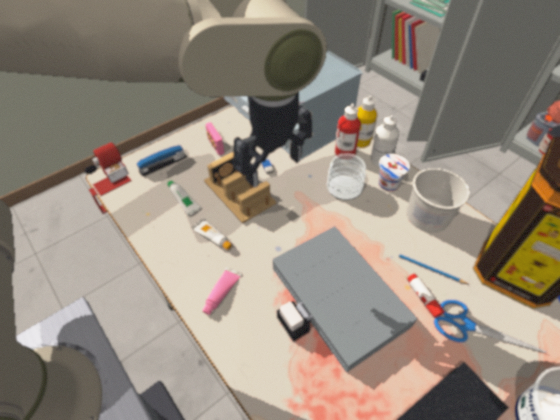

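View pics/side0.png

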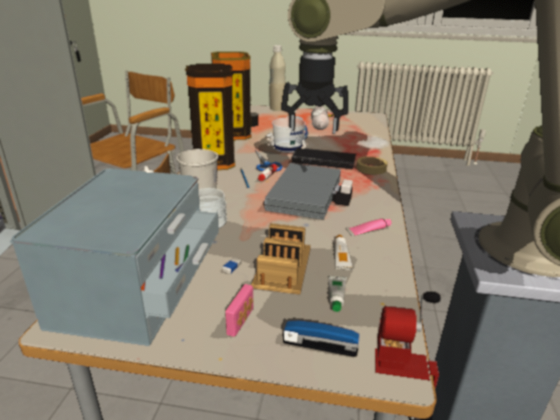

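Scene: case with its lid corners near (274,266), (335,229), (413,320), (347,362); button at (292,318); rack around (240,185); ochre tube (212,235), green tube (184,198), pink tube (222,292), pink block (214,135). Now I'll measure.

```bash
cat > h.py <<'E'
from rig import *
import cv2,numpy as np
from scipy.spatial.transform import Rotation as R
def cam(n,s=None):
    c=get_calibration(n);K=c["intrinsics"]
    if n=="wrist":
        s=s or sense();q=s["ee_rot"];T=np.eye(4);T[:3,:3]=R.from_quat([q[1],q[2],q[3],q[0]]).as_matrix();T[:3,3]=s["eef_pos"]
        M=T@c["T_tool_cam"];return K,M[:3,:3],M[:3,3]
    r=R.from_rotvec(np.ravel(c["rvec"])).as_matrix();return K,r.T,-r.T@np.ravel(c["tvec"])
def pt(C,uv,z):
    K,A,o=C;uv=np.atleast_2d(uv).astype(float)
    d=(A@np.linalg.inv(K)@np.c_[uv,np.ones(len(uv))].T).T
    return (o+d*((z-o[2])/d[:,2])[:,None]).round(1)
def px(C,P):
    K,A,o=C;q=(K@A.T@(np.atleast_2d(P)-o).T).T;return (q[:,:2]/q[:,2:]).round(1)
def tri(C1,u1,C2,u2):
    A=[];b=[]
    for C,u in((C1,u1),(C2,u2)):
        K,M,o=C;d=M@np.linalg.inv(K)@np.r_[u,1];d/=np.linalg.norm(d);P=np.eye(3)-np.outer(d,d);A.append(P);b.append(P@o)
    return np.linalg.solve(sum(A),sum(b)).round(1)
E
python3 - <<'E'
from h import *
C=cam("scene");S=cam("side")
print(C[2],S[2])
print("lid",pt(C,[(274,266),(335,229),(413,320),(347,362)],41))
print("btn",pt(C,[(290,308)],57))
print("tubeA",pt(C,[(196,226),(230,245)],12),"B",pt(C,[(170,184),(198,212)],12),"pink",pt(C,[(206,306),(239,272)],12))
print("rack",pt(C,[(206,180),(244,217),(271,206),(236,160)],10))
print("side tubeA",pt(S,[(340,238),(345,265)],12),"B",pt(S,[(338,278),(336,308)],12))
print("siderack",pt(S,[(264,225),(310,228),(300,290),(255,283)],10))
a=cv2.imread("pics/scene0.png")[110:270,120:320];b=cv2.imread("pics/side0.png")[150:350,180:400]
cv2.imwrite("pics/c0.png",np.hstack([cv2.resize(a,(0,0),fx=2,fy=2,interpolation=2)[:320],cv2.resize(b,(352,320),interpolation=2)]))
E
```

```text
[ 224.91225816 -389.89658646  749.8721731 ] [448.64500607 940.59824525 546.8166933 ]
lid [[ 483.5  -50.2   41. ]
 [ 643.7  -60.8   41. ]
 [ 610.9 -300.2   41. ]
 [ 462.7 -278.1   41. ]]
btn [[ 445.2 -145.9   57. ]]
tubeA [[421.4 157.4  12. ]
 [452.1  65.9  12. ]] B [[439.4 309.7  12. ]
 [446.5 189.6  12. ]] pink [[333.9 -23.3  12. ]
 [428.4  -1.7  12. ]]
rack [[516.9 266.7  10. ]
 [522.2 111.1  10. ]
 [591.3  97.7  10. ]
 [616.6 278.1  10. ]]
side tubeA [[442.6  67.2  12. ]
 [427.3 174.1  12. ]] B [[439.7 222.4  12. ]
 [438.9 314.2  12. ]]
siderack [[629.7  40.   10. ]
 [516.9  32.   10. ]
 [511.  272.5  10. ]
 [601.9 267.7  10. ]]
```

View pics/wrist0.png

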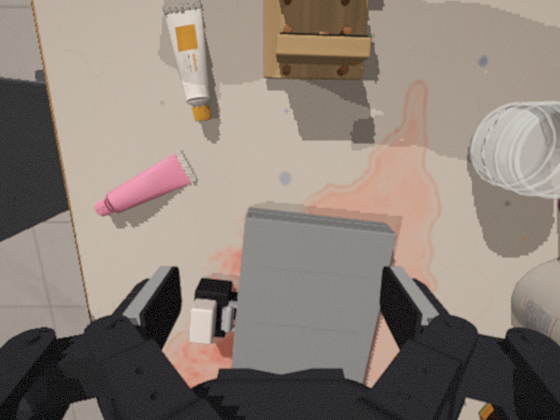

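The wrist view shows the lid's front-left and rear-left corners at (249,207) and (394,227), the button at (203,322), tube_a at (190,60), and the rack end at (315,40). The rack's side faces come next.

View pics/c0.png

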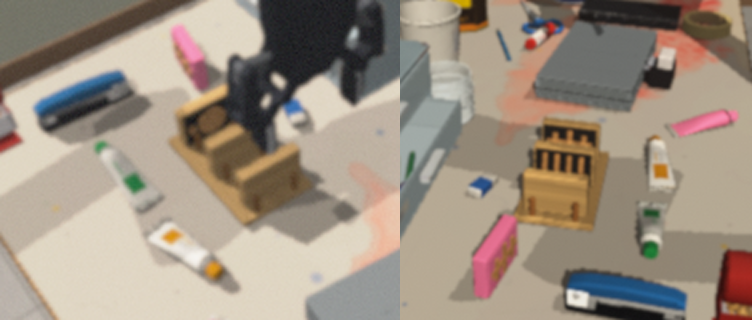

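Run:
```python
from h import *
W=cam("wrist");C=cam("scene")
print("lid wrist",pt(W,[(249,211),(396,232)],41),"btn top",pt(W,[(203,308)],57))
im=cv2.imread("pics/wrist0.png");h=cv2.cvtColor(im,cv2.COLOR_BGR2HSV)
# grey lid mask, in scene
im=cv2.imread("pics/scene0.png");h=cv2.cvtColor(im,cv2.COLOR_BGR2HSV)
roi=np.zeros(h.shape[:2],np.uint8);roi[220:375,260:425]=255
print(h[290,340],h[240,300],h[318,292])
m=((h[...,0]>85)&(h[...,0]<125)&(h[...,1]>15)&(h[...,2]<170)).astype(np.uint8)*roi
c=max(cv2.findContours(m,0,2)[0],key=cv2.contourArea);print(cv2.contourArea(c),cv2.approxPolyDP(c,5,True)[:,0].tolist())
w=((h[...,2]>200)&(h[...,1]<30)).astype(np.uint8)*0
w[300:335,275:310]=((h[300:335,275:310,2]>190)).astype(np.uint8)*255
for c in cv2.findContours(w,0,2)[0]: print(cv2.contourArea(c),cv2.minAreaRect(c))
```

```text
lid wrist [[492.7 -28.5  41. ]
 [645.9 -51.3  41. ]] btn top [[ 442.3 -132.1   57. ]]
[ 90   5 152] [ 12  70 231] [ 15  11 242]
30.0 [[399, 256], [424, 267]]
15.0 ((302.0491943359375, 309.958984375), (12.803688049316406, 2.1766271591186523), 50.19443130493164)
468.0 ((288.0, 317.0), (34.0, 26.0), 90.0)
```

Slot0 holds the disc block with its motif towards −y. Slot1 has the stripe block, motif +y, and slot2 the cross block, motif +y. Now for a clear look from above the case.

Call:
arm_command:
  steps:
    - [[1,-0.8,0,-0.4,0,0,0],[1,-0.8,0,-0.4,0,0,0],[1,-0.8,0,-0.4,0,0,0],[1,0,0,0,0,0,0],[1,0,0,0,0,0,0]]

```text
time_s: 0.78
eef_pos: [524.8, -119.5, 304.6]
ee_rot: [-0.001, 0.707, 0.707, -0.0]
force: [-0.4, 1.1, 0.5]
grip_width: 1.003
grip_force: 0.0
```

Run:
```python
from h import *
s=sense();im=capture("wrist")[:,:,::-1];cv2.imwrite("pics/w1.png",im);print(s["eef_pos"],s["joints"])
im=capture("scene")[:,:,::-1];cv2.imwrite("pics/s1.png",im)
```

```text
[ 524.8155415  -119.4924852   304.63891323] [-4.41759979e-01  3.08457098e-01  1.34973450e+00  2.23418039e-04
  1.48465962e+00 -4.41817716e-01]
```

View pics/w1.png

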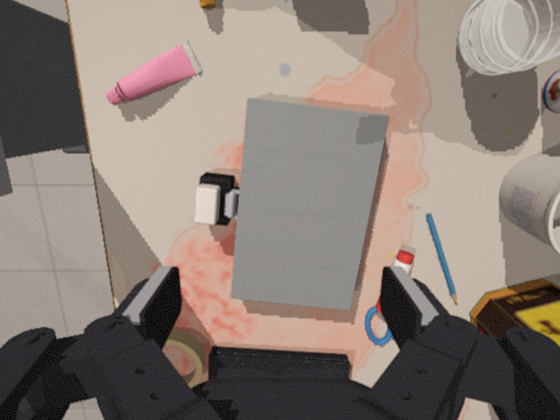

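The lid corners are at (248,98), (388,117), (355,307) and (233,297). The button top is centred at (207,204).

Run:
```python
from h import *
im=cv2.imread("pics/w1.png")
s=dict(eef_pos=np.array([524.8,-119.5,304.64]),ee_rot=sense()["ee_rot"])
W=cam("wrist",s)
im=im.astype(int);sat=im.max(2)-im.min(2);v=im.mean(2)
m=((sat<20)&(v>85)&(v<170)).astype(np.uint8)*255
m=cv2.morphologyEx(m,cv2.MORPH_OPEN,np.ones((13,13)))
c=max([c for c in cv2.findContours(m,0,2)[0] if cv2.pointPolygonTest(c,(300,200),False)>0],key=cv2.contourArea)
q=cv2.approxPolyDP(c,8,True)[:,0];print(q.tolist())
P=pt(W,[(248,98),(388,117),(355,307),(233,297)],41);print(P)
e=P[0]-P[3];f=P[1]-P[2];print(np.degrees(np.arctan2(-e[0],e[1])),np.degrees(np.arctan2(-f[0],f[1])),[np.linalg.norm(P[i]-P[i-1]) for i in range(4)],P.mean(0))
print("btn",pt(W,[(207,204)],57),pt(W,[(198,184),(219,187),(216,223),(195,222)],57))
```

```text
[[248, 99], [232, 297], [349, 308], [385, 115]]
[[ 488.9  -35.9   41. ]
 [ 645.1  -55.8   41. ]
 [ 623.8 -298.4   41. ]
 [ 462.9 -283.9   41. ]]
-5.98495231511541 -5.017636662406165 [np.float64(249.35917869611293), np.float64(157.46253522663736), np.float64(243.53326261519183), np.float64(161.55203496087566)] [ 555.175 -168.5     41.   ]
btn [[ 440.  -152.9   57. ]] [[ 431.2 -129.3   57. ]
 [ 454.9 -132.7   57. ]
 [ 449.2 -176.    57. ]
 [ 424.6 -174.9   57. ]]
```

Call:
arm_command:
  steps:
    - [[1,-0.82,-0.63,0,0,0,0],[1,0,0,0,0,0,0.7],[1,0,0,1,0,0,0],[1,0,0,1,0,0,0],[1,0,0,1,0,0,0],[1,0,0,1,0,0,0],[1,0,0,0.2,0,0,0],[1,0,0,0,0,0,0]]

```text
time_s: 1.88
eef_pos: [494.0, -160.8, 96.1]
ee_rot: [0.0, 0.743, 0.669, 0.0]
force: [-0.2, 0.4, 0.1]
grip_width: 0.997
grip_force: 0.0
```

Run:
```python
from h import *
s=sense();print(s["eef_pos"],s["ee_rot"],s["force"])
a=capture("side")[:,:,::-1][140:240,240:400];b=capture("scene")[:,:,::-1][200:380,230:440]
cv2.imwrite("pics/p2.png",np.hstack([cv2.resize(a,(400,300),interpolation=2),cv2.resize(b,(350,300),interpolation=2)]))
```

```text
[ 493.96486386 -160.81888502   96.09920575] [2.61641768e-04 7.43021974e-01 6.69266965e-01 8.98152301e-05] [-0.22048408  0.42068682  0.07613438]
```

View pics/p2.png

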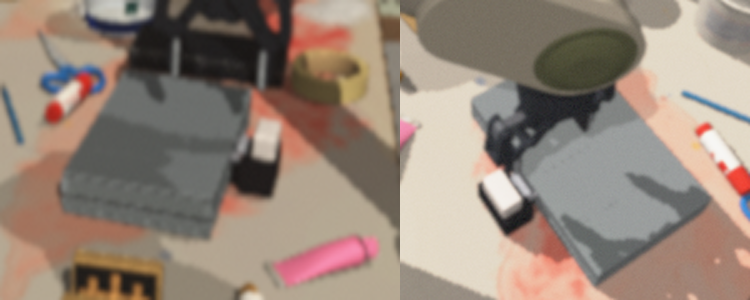

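Run:
```python
from h import *
c=np.array([493.96,-160.8]);u=np.array([.9945,-.1045])
for z in (82,95):
  P=[np.r_[c+k*u,z] for k in(-42.5,42.5)]
  print(px(cam("side"),P),px(cam("scene"),P))
```

```text
[[342.5 173. ]
 [311.9 169.2]] [[296.8 303.9]
 [334.6 280.8]]
[[343.  168.5]
 [312.2 164.8]] [[297.  300.6]
 [335.4 277.3]]
```

Call:
arm_command:
  steps:
    - [[1,0,0,0.2,0,0,0],[1,0,0,0,0,0,0]]

```text
time_s: 2.22
eef_pos: [493.4, -160.9, 85.1]
ee_rot: [-0.0, 0.743, 0.669, -0.0]
force: [0.0, -0.6, 0.2]
grip_width: 1.001
grip_force: 0.0
```

Call:
arm_command:
  steps:
    - [[1,0,0,0.1,0,0,0],[1,0,0,0,0,0,0]]

```text
time_s: 2.48
eef_pos: [493.3, -160.9, 80.0]
ee_rot: [-0.0, 0.743, 0.669, -0.0]
force: [0.0, 0.2, 0.2]
grip_width: 1.003
grip_force: 0.0
```

Call:
arm_command:
  steps:
    - [[1,0,0,0.06,0,0,0],[1,0,0,0,0,0,0]]

```text
time_s: 2.72
eef_pos: [493.4, -161.0, 77.1]
ee_rot: [-0.0, 0.743, 0.669, -0.0]
force: [0.4, 0.3, 0.9]
grip_width: 0.995
grip_force: 0.0
```

Call:
arm_command:
  steps:
    - [[1,0,0,0.1,0,0,0],[1,0,0,0,0,0,0]]

```text
time_s: 2.98
eef_pos: [493.3, -160.9, 71.9]
ee_rot: [-0.0, 0.743, 0.669, -0.0]
force: [-0.5, 0.1, 0.5]
grip_width: 0.997
grip_force: 0.0
```

Call:
arm_command:
  steps:
    - [[1,0,0,0.06,0,0,0],[1,0,0,0,0,0,0]]

```text
time_s: 3.22
eef_pos: [493.4, -161.0, 69.1]
ee_rot: [-0.0, 0.743, 0.669, -0.0]
force: [0.4, 0.1, -0.0]
grip_width: 1.001
grip_force: 0.0
```

Call:
arm_command:
  steps:
    - [[1,0,0,0.04,0,0,0],[1,0,0,0,0,0,0]]

```text
time_s: 3.48
eef_pos: [493.4, -161.0, 67.2]
ee_rot: [-0.0, 0.743, 0.669, -0.0]
force: [0.1, 0.4, -0.3]
grip_width: 0.998
grip_force: 0.0
```

Call:
arm_command:
  steps:
    - [[1,0,0,0.1,0,0,0],[1,0,0,0,0,0,0]]

```text
time_s: 3.72
eef_pos: [493.3, -160.9, 61.9]
ee_rot: [-0.0, 0.743, 0.669, -0.0]
force: [0.7, 0.4, -0.4]
grip_width: 0.996
grip_force: 0.0
```

Call:
arm_command:
  steps:
    - [[1,0,0,0.06,0,0,0],[1,0,0,0,0,0,0]]

```text
time_s: 3.98
eef_pos: [493.4, -160.9, 59.1]
ee_rot: [-0.0, 0.743, 0.669, -0.0]
force: [0.7, 0.4, 0.5]
grip_width: 0.996
grip_force: 0.0
```

Call:
arm_command:
  steps:
    - [[1,0,0,0.04,0,0,0],[1,0,0,0,0,0,0]]

```text
time_s: 4.22
eef_pos: [493.5, -161.0, 57.3]
ee_rot: [0.0, 0.743, 0.669, 0.0]
force: [0.1, -0.6, -0.2]
grip_width: 1.0
grip_force: 0.0
```

Run:
```python
from h import *
a=capture("side")[:,:,::-1][150:220,260:370];b=capture("wrist")[:,:,::-1]
cv2.imwrite("pics/p3.png",np.hstack([cv2.resize(a,(440,300),interpolation=2),cv2.resize(b,(350,300),interpolation=2)]))
```

```text
(no output)
```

View pics/p3.png

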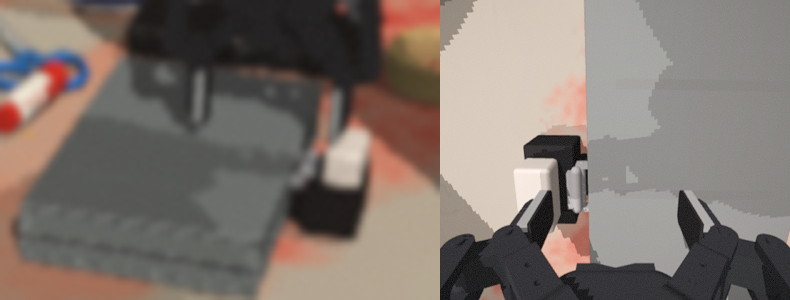

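The side view shows the rear finger over the lid at crop (198,120) and the front finger just above the button. Pressing on.

Call:
arm_command:
  steps:
    - [[1,0,0,0.06,0,0,0],[1,0,0,0,0,0,0]]

```text
time_s: 4.58
eef_pos: [493.7, -161.1, 54.5]
ee_rot: [0.0, 0.743, 0.669, 0.0]
force: [-0.8, 1.2, 4.1]
grip_width: 1.0
grip_force: 2.3
```

Call:
arm_command:
  steps:
    - [[1,0,0,0.05,0,0,0],[1,0,0,0,0,0,0]]

```text
time_s: 4.82
eef_pos: [493.6, -161.1, 52.2]
ee_rot: [0.0, 0.743, 0.669, 0.0]
force: [-3.1, 1.8, 7.4]
grip_width: 0.997
grip_force: 3.6
```

Call:
arm_command:
  steps:
    - [[1,0,0,0.02,0,0,0],[1,0,0,0,0,0,0]]

```text
time_s: 5.08
eef_pos: [493.6, -161.2, 51.3]
ee_rot: [0.0, 0.743, 0.669, -0.0]
force: [-4.4, 0.5, 9.6]
grip_width: 1.001
grip_force: 4.0
```

Call:
arm_command:
  steps:
    - [[1,0,0,-0.12,0,0,0],[1,0,0.04,-0.12,0,0,0],[1,0,0,0,0,0,0]]

```text
time_s: 5.45
eef_pos: [496.0, -161.4, 63.4]
ee_rot: [0.001, 0.743, 0.669, 0.0]
force: [1.1, -1.5, 1.8]
grip_width: 0.999
grip_force: 1.3
```

Run:
```python
from h import *
print(sense()["force"])
a=capture("side")[:,:,::-1][130:230,240:400];cv2.imwrite("pics/p4.png",cv2.resize(a,(480,300),interpolation=2))
```

```text
[ 1.1191942  -1.51310562  1.76366964]
```

View pics/p4.png

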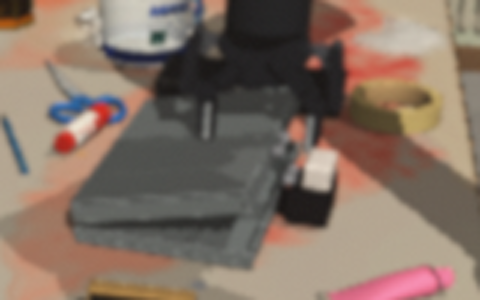

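The lid is released and resting under the rear finger, with a gap visible at crop (150,225). Now I guide it open.

Call:
arm_command:
  steps:
    - [[1,0,0.24,-0.34,0,0,0],[1,0,0.26,-0.32,0,0,0],[1,0,0.28,-0.32,0,0,0],[1,0,0.38,-0.24,0,0,0],[1,0,0.38,-0.22,0,0,0],[1,0,0.24,-0.06,0,0,0],[1,0,0.22,-0.06,0,0,0],[1,0,0.24,0,0,0,0]]

```text
time_s: 6.5
eef_pos: [606.8, -172.8, 140.0]
ee_rot: [-0.001, 0.743, 0.669, -0.0]
force: [-0.2, 0.3, -0.5]
grip_width: 0.997
grip_force: 0.0
```

Call:
arm_command:
  steps:
    - [[1,0,0.12,0,0,0,0],[1,0,0.12,0,0,0,0],[1,0,0,0,0,0,0]]

```text
time_s: 6.88
eef_pos: [618.8, -174.2, 140.5]
ee_rot: [-0.0, 0.743, 0.669, -0.0]
force: [0.3, -1.0, -0.1]
grip_width: 1.0
grip_force: 0.0
```

Run:
```python
from h import *
print(sense()["force"])
a=capture("side")[:,:,::-1][60:240,200:440];cv2.imwrite("pics/p5.png",cv2.resize(a,(480,360),interpolation=2))
```

```text
[ 0.30393866 -0.98905869 -0.07141638]
```

View pics/p5.png

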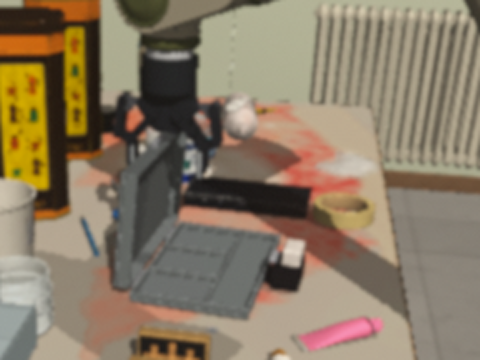

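The lid stands open at its stop with the pockets and trough visible. Now lift off and go over the rack.

Call:
arm_command:
  steps:
    - [[1,0,0,-1,0,0,0],[1,0,0,-1,0,0,0],[1,0,0,-1,0,0,-0.7],[1,1,-0.2,-0.2,0,0,0],[1,1,-0.2,0,0,0,0],[1,1,-0.2,0,0,0,0],[1,1,-0.2,0,0,0,0],[1,1,-0.2,0,0,0,0]]

```text
time_s: 7.92
eef_pos: [568.0, 77.2, 300.9]
ee_rot: [0.0, 0.707, 0.707, -0.0]
force: [0.2, -0.2, 0.2]
grip_width: 1.0
grip_force: 0.0
```

Call:
arm_command:
  steps:
    - [[1,1,-0.2,0,0,0,0],[1,1,-0.2,0,0,0,0],[1,1,-0.2,0,0,0,0],[1,0.2,0,0,0,0,0],[1,0,0,0,0,0,0],[1,0,0,0,0,0,0]]

```text
time_s: 8.68
eef_pos: [539.2, 234.5, 300.8]
ee_rot: [0.0, 0.708, 0.707, -0.0]
force: [0.4, -0.1, 0.2]
grip_width: 0.999
grip_force: 0.0
```

Run:
```python
from h import *
import pickle
s=sense();im=capture("wrist")[:,:,::-1];cv2.imwrite("pics/w6.png",im);pickle.dump(s,open("w6.p","wb"));print(s["eef_pos"],s["joints"],s["ee_rot"])
```

```text
[539.15995739 234.50723876 300.7556295 ] [ 2.11275678e-01  4.25949145e-01  1.19512401e+00 -3.03085257e-04
  1.52066693e+00  2.12823697e-01] [ 8.71622402e-05  7.07648493e-01  7.06564634e-01 -1.44027844e-04]
```

View pics/w6.png

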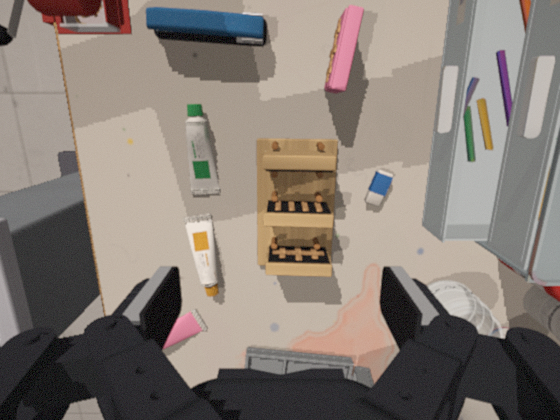

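This shows block tops at rows 155–168, 213–226 and 262–275 (cols 265–335), tube_b from cap (194,104) to tail (206,193), and tube_a from tail (200,217) to cap (211,294).

Run:
```python
from h import *
import pickle
W=cam("wrist",pickle.load(open("w6.p","rb")))
for n,q in dict(b0=[(264,156),(336,155),(336,168),(264,168)],b1=[(264,213),(333,213),(333,226),(264,225)],b2=[(266,262),(332,261),(332,274),(266,275)]).items():
    P=pt(W,q,64);print(n,P[:,:2].tolist(),P.mean(0))
print("rack",pt(W,[(257,139),(337,138),(332,268),(258,264)],10))
T=pt(W,[(194,104),(206,193),(200,217),(211,294)],12);print("tubes",T.tolist())
```

```text
b0 [[521.8, 257.8], [599.3, 258.8], [600.0, 244.8], [521.6, 244.8]] [560.675 251.55   64.   ]
b1 [[520.9, 193.6], [598.9, 193.5], [599.6, 177.9], [520.7, 179.2]] [560.025 186.05   64.   ]
b2 [[522.4, 132.9], [600.3, 134.2], [601.0, 117.2], [522.1, 115.9]] [561.45 125.05  64.  ]
rack [[510.9 271.3  10. ]
 [608.4 272.4  10. ]
 [609.7  98.2  10. ]
 [508.8 104.2  10. ]]
tubes [[437.6, 312.0, 12.0], [444.9, 204.1, 12.0], [435.1, 172.1, 12.0], [442.6, 59.5, 12.0]]
```

Call:
arm_command:
  steps:
    - [[0.47,-0.73,0.08,0,0,0,0],[0.47,-0.73,0.08,0,0,0,0],[0.47,-0.73,0.08,0,0,0,0],[0.47,0,0,0,0,0,-1],[0.47,0,0,0,0,0,-1],[0.47,0,0,0,0,0,-1],[0.47,0,0,0,0,0,-1],[0.47,0,0,0,0,0,-1]]

```text
time_s: 9.72
eef_pos: [550.9, 125.2, 300.8]
ee_rot: [0.0, 0.397, 0.918, -0.0]
force: [0.4, 0.2, -0.1]
grip_width: 0.467
grip_force: 0.0
```

Call:
arm_command:
  steps:
    - [[0.47,0,0,0.6,0,0,-1],[0.47,0,0,0.6,0,0,-1],[0.47,0,0,0.6,0,0,-1],[0.47,0,0,0.6,0,0,-1],[0.47,0,0,0.6,0,0,-1],[0.47,0,0,0.6,0,0,-0.47],[0.47,0,0,0,0,0,0],[0.47,0,0,0,0,0,0]]

```text
time_s: 10.72
eef_pos: [551.5, 125.8, 122.1]
ee_rot: [0.001, 0.001, 1.0, 0.0]
force: [0.3, 0.2, 0.8]
grip_width: 0.472
grip_force: 0.0
```

Run:
```python
from h import *
import pickle
s=sense();im=capture("wrist")[:,:,::-1];cv2.imwrite("pics/w7.png",im);pickle.dump(s,open("w7.p","wb"));print(s["eef_pos"],s["joints"],s["ee_rot"])
```

```text
[551.50926164 125.78755405 122.14020355] [ 1.71846244e-02  5.21681838e-01  1.52979823e+00 -3.75759191e-05
  1.08826217e+00 -1.55113120e+00] [9.25358507e-04 1.23155007e-03 9.99998813e-01 3.97876427e-07]
```

View pics/w7.png

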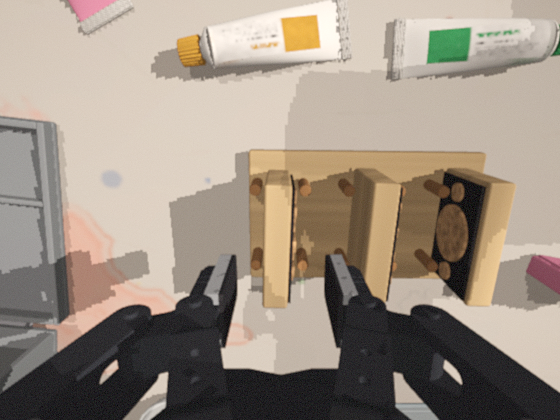

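Here block2's top lies between the fingers at (279,240), and the tubes are sharp at the top: A from (178,50) to (350,30), B's tail at (395,48). Descending and gripping.

Run:
```python
from h import *
import pickle
W=cam("wrist",pickle.load(open("w7.p","rb")))
print("top2",pt(W,[(268,170),(293,171),(289,305),(263,306)],64))
print("top1",pt(W,[(355,168),(381,169),(397,182)],64))
print("tubeA",pt(W,[(178,50),(350,30),(335,4),(342,60)],12),"B",pt(W,[(395,48),(560,30)],12))
print("case corner",pt(W,[(52,122),(64,320)],16))
```

```text
top2 [[512.3 118.9  64. ]
 [512.9 132.8  64. ]
 [597.9 131.   64. ]
 [598.6 114.7  64. ]]
top1 [[511.3 167.2  64. ]
 [511.9 181.7  64. ]
 [519.3 191.3  64. ]]
tubeA [[443.1  59.7  12. ]
 [431.7 170.1  12. ]
 [417.1 159.9  12. ]
 [449.3 165.9  12. ]] B [[442.3 199.7  12. ]
 [432.  303.5  12. ]]
case corner [[487.9 -28.   16. ]
 [641.8 -48.2  16. ]]
```

Call:
arm_command:
  steps:
    - [[0.47,0,0,0.7,0,0,0],[0.47,0,0,0.66,0,0,0],[0.47,0,0,0,0,0,0],[0.0,0,0,0,0,0,0],[0.0,0,0,0,0,0,0],[0.0,0,0,0,0,0,0],[0.0,0,0,0,0,0,0]]
  squeeze: 45

```text
time_s: 11.65
eef_pos: [552.0, 126.3, 54.9]
ee_rot: [0.002, 0.0, 1.0, 0.0]
force: [-0.9, 0.7, 7.8]
grip_width: 0.225
grip_force: 45.9
```

Call:
arm_command:
  steps:
    - [[0,0,0,-1,0,0,0],[0,0,0,-1,0,0,0],[0,0,0,-0.7,0,0,0],[0,-0.12,-0.87,0,0,0,0],[0,-0.12,-0.87,0,0,0,0],[0,-0.12,-0.87,0,0,0,0],[0,-0.12,-0.87,0,0,0,0],[0,-0.12,-0.87,0,0,0,0]]

```text
time_s: 12.65
eef_pos: [580.8, -92.7, 188.7]
ee_rot: [0.001, 0.0, 1.0, -0.0]
force: [0.5, -0.2, -2.2]
grip_width: 0.224
grip_force: 44.8
```

Call:
arm_command:
  steps:
    - [[0,0,0,0,0,0,0.7],[0,0,0,0,-1,0,0],[0,0,0,0,-1,0,0],[0,0,0,0,-1,0,0],[0,0,0,0,-1,0,0],[0,0,0,0,-1,0,0],[0,0,0,0,-0.82,0,0],[0,0,0,0,0,0,0]]

```text
time_s: 13.65
eef_pos: [580.5, -92.2, 187.1]
ee_rot: [0.022, 0.049, 0.905, 0.422]
force: [0.3, 0.4, -1.4]
grip_width: 0.215
grip_force: 44.8
```

```bash
cat >> h.py <<'E'
def goto(cx,cy,z,case=(555.5,-165.0),yaw=-6):
    "shares along tool axes to bring the TCP to a case-frame point"
    s=sense();q=s["ee_rot"];A=R.from_quat([q[1],q[2],q[3],q[0]]).as_matrix()
    t=np.r_[np.array(case)+R.from_euler("z",yaw,degrees=True).as_matrix()[:2,:2]@[cx,cy],z]
    d=t-s["eef_pos"];print("pos",s["eef_pos"].round(1),"target",t.round(1),"world d",d.round(1),"tool shares",(A.T@d/50).round(2),"axes z",A[:,2].round(3),"x",A[:,0].round(3),"w",round(s["grip_width"],3),"F",s["force"].round(1),"q",s["joints"].round(2))
E
python3 - <<'E'
from h import *
goto(18.5,75,43); s=sense();
E
```

```text
pos [580.5 -92.2 187.1] target [581.7 -92.3  43. ] world d [   1.3   -0.2 -144.1] tool shares [-0.03 -2.21  1.85] axes z [ 0.081  0.762 -0.643] x [-0.994  0.107  0.002] w 0.215 F [ 0.3  0.4 -1.4] q [-0.64  0.67  1.34  0.72  1.65 -2.25]
```

Call:
arm_command:
  steps:
    - [[0,0,-0.6,0.5,0,0,0],[0,0,-0.6,0.5,0,0,0],[0,0,-0.6,0.5,0,0,0],[0,-0.03,-0.3,0.26,0,0,0],[0,0,0,0,0,0,0]]

```text
time_s: 14.28
eef_pos: [582.4, -91.1, 50.8]
ee_rot: [0.022, 0.047, 0.905, 0.422]
force: [1.0, -0.5, -1.1]
grip_width: 0.225
grip_force: 44.8
```

Call:
arm_command:
  steps:
    - [[0,0,-0.09,0.07,0,0,0],[0,0,0,0,0,0,0]]

```text
time_s: 14.52
eef_pos: [582.5, -91.8, 45.8]
ee_rot: [0.023, 0.047, 0.905, 0.422]
force: [-0.1, 0.2, -0.4]
grip_width: 0.224
grip_force: 44.8
```

Run:
```python
from h import *
goto(18.5,75,43)
a=capture("scene")[:,:,::-1][150:380,220:460];b=capture("wrist")[:,:,::-1]
cv2.imwrite("pics/p8.png",np.hstack([cv2.resize(a,(400,384),interpolation=2),cv2.resize(b,(400,384),interpolation=2)]))
```

```text
pos [582.5 -91.8  45.8] target [581.7 -92.3  43. ] world d [-0.7 -0.5 -2.8] tool shares [ 0.01 -0.05  0.03] axes z [ 0.081  0.761 -0.643] x [-0.994  0.105 -0.001] w 0.224 F [-0.1  0.2 -0.4] q [-0.64  0.87  1.4   0.72  1.46 -2.41]
```

View pics/p8.png

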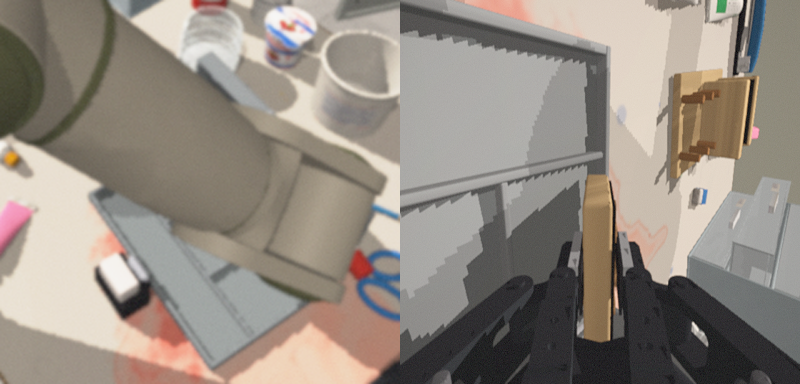

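The wrist half shows block2 leaning into pocket0 near the +y wall, with the case's front-left corner at (608,47) and the divider end at (603,155). I'll check the case position from these.

Run:
```python
from h import *
W=cam("wrist")
print(pt(W,[(291,51)],16),pt(W,[(284,170)],14))
c=np.array([555.5,-165]);M=R.from_euler("z",-6,degrees=True).as_matrix()[:2,:2]
print(c+M@[-80,126],c+M@[-21,121])
```

```text
[[488.6 -38.5  16. ]] [[546.6 -47.3  14. ]]
[489.10883474 -31.32796412] [547.26298425 -42.46775293]
```

Call:
arm_command:
  steps:
    - [[0,0,-0.05,0.04,0,0,0],[0,0,0,0,0,0,0]]

```text
time_s: 14.88
eef_pos: [582.4, -91.9, 42.7]
ee_rot: [0.023, 0.047, 0.905, 0.422]
force: [-1.1, -2.0, 4.7]
grip_width: 0.228
grip_force: 45.3
```

Call:
arm_command:
  steps:
    - [[0,0,-0.04,0.03,0,0,0],[0,0,0,0,0,0,0]]

```text
time_s: 15.12
eef_pos: [582.5, -92.2, 42.2]
ee_rot: [0.023, 0.047, 0.904, 0.424]
force: [-6.7, -2.6, 19.4]
grip_width: 0.222
grip_force: 47.0
```

Call:
arm_command:
  steps:
    - [[0,0,0.04,-0.03,0,0,0],[0.38,0,0,0,0,0,0],[0.38,0,0,0,0,0,0],[0.38,0,0,-0.4,0,0,0],[0.38,0,0,-0.4,0,0,0],[0.38,0,0,-0.5,0,0,0],[0.38,0,0,-0.5,0,0,0],[0.38,0,0.6,-0.5,0,0,0]]

```text
time_s: 16.12
eef_pos: [574.3, -162.4, 139.2]
ee_rot: [0.022, 0.049, 0.905, 0.422]
force: [0.4, -0.2, 1.3]
grip_width: 0.375
grip_force: 0.0
```

Call:
arm_command:
  steps:
    - [[0.47,0,0.5,-0.4,1,0,0],[0.47,0,0,0,1,0,0],[0.47,0,0,0,1,0,0],[0.47,0,0,0,1,0,0],[0.47,0,0,0,1,0,0],[0.47,0,0,-0.4,0.82,0,0],[0.47,0,0,0,0,0,0]]

```text
time_s: 17.0
eef_pos: [575.5, -161.7, 193.0]
ee_rot: [0.002, 0.052, 0.999, -0.0]
force: [-0.1, -0.8, -0.5]
grip_width: 0.472
grip_force: 0.0
```

Run:
```python
from h import *
import pickle
goto(28,82,120)
s=sense();im=capture("wrist")[:,:,::-1];cv2.imwrite("pics/w9.png",im);pickle.dump(s,open("w9.p","wb"))
```

```text
pos [ 575.5 -161.7  193. ] target [591.9 -86.4 120. ] world d [ 16.5  75.3 -73. ] tool shares [-0.17  1.53  1.46] axes z [ 0.003 -0.001 -1.   ] x [-0.995  0.104 -0.004] w 0.472 F [-0.1 -0.8 -0.5] q [-0.47  0.51  1.34  0.    1.28 -1.94]
```

View pics/w9.png

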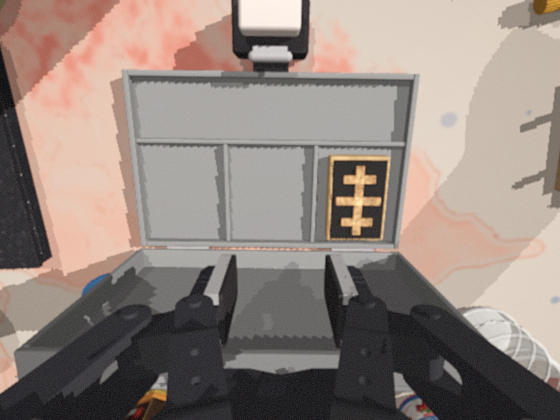

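Block2 lies flat in pocket0 with its motif up. The case's outer corners are at (124,71), (418,75) and (398,248), which I use to refine its pose.

Run:
```python
from h import *
import pickle
W=cam("wrist",pickle.load(open("w9.p","rb")))
P=pt(W,[(124,71),(418,75),(399,247)],16)[:,:2];print(P)
o=np.array([[-80,-126],[-80,126],[80,126]])
M,_=cv2.estimateAffinePartial2D(o.astype(float),P);print(M,np.degrees(np.arctan2(M[1,0],M[0,0])),np.hypot(M[1,0],M[0,0]))
print("block2 centre",pt(W,[(359,198)],26))
```

```text
[[ 460.3 -282.3]
 [ 489.2  -36.6]
 [ 644.6  -53.1]]
[[ 9.76537455e-01  1.10513584e-01  5.52766087e+02]
 [-1.10513584e-01  9.76537455e-01 -1.67961597e+02]] -6.456625112363271 0.9827709059257557
block2 centre [[588.3 -92.1  26. ]]
```

Call:
arm_command:
  steps:
    - [[0.47,0,0,0,0,0,-0.7],[0.47,0.07,1,0,0,0,0],[0.47,0.07,1,0,0,0,0],[0.47,0.07,1,0,0,0,0],[0.47,0.07,1,0,0,0,0],[0.47,0.07,1,0,0,0,0],[0.47,0.07,1,0,0,0,0],[0.47,0.07,0.97,0,0,0,0]]

```text
time_s: 18.05
eef_pos: [550.3, 187.1, 189.8]
ee_rot: [-0.001, 0.001, 1.0, 0.001]
force: [0.7, 0.0, -0.0]
grip_width: 0.469
grip_force: 0.0
```

Call:
arm_command:
  steps:
    - [[0.47,0,0,1,0,0,0],[0.47,0,0,0.4,0,0,0],[0.47,0,0,0,0,0,0],[0.47,0,0,0,0,0,0]]

```text
time_s: 18.55
eef_pos: [551.1, 186.0, 121.4]
ee_rot: [0.0, 0.001, 1.0, 0.0]
force: [-0.4, 0.2, -0.4]
grip_width: 0.47
grip_force: 0.0
```

Run:
```python
from h import *
s=sense();W=cam("wrist");print(s["eef_pos"],s["ee_rot"])
im=capture("wrist")[:,:,::-1].astype(int);cv2.imwrite("pics/w10.png",im)
# bright wood mask: light top face
h=cv2.cvtColor(im.astype(np.uint8),cv2.COLOR_BGR2HSV)
m=((h[...,0]>10)&(h[...,0]<25)&(h[...,1]>70)&(h[...,1]<150)&(h[...,2]>200)).astype(np.uint8)*255
for c in cv2.findContours(m,0,2)[0]:
    if cv2.contourArea(c)>300:
        r=cv2.boundingRect(c);print(cv2.contourArea(c),r,pt(W,[(r[0],r[1]+r[3]/2),(r[0]+r[2],r[1]+r[3]/2)],64).tolist())
```

```text
[551.10412784 185.97999708 121.4454302 ] [3.55620630e-04 8.82819602e-04 9.99999446e-01 4.49275145e-04]
590.0 (168, 192, 19, 64) [[543.3, 120.6, 64.0], [543.3, 131.7, 64.0]]
1066.5 (379, 186, 31, 122) [[557.9, 244.4, 64.0], [557.9, 262.8, 64.0]]
1403.0 (268, 185, 27, 122) [[557.2, 178.6, 64.0], [557.2, 194.6, 64.0]]
2055.5 (165, 152, 74, 40) [[512.8, 121.9, 64.0], [512.9, 163.0, 64.0]][ WARN:0@0.413] global loadsave.cpp:1063 imwrite_ Unsupported depth image for selected encoder is fallbacked to CV_8U.
```

Call:
arm_command:
  steps:
    - [[0.47,0,0,0.7,0,0,0],[0.47,0,0,0.63,0,0,0],[0.47,0,0,0,0,0,0],[0.0,0,0,0,0,0,0],[0.0,0,0,0,0,0,0],[0.0,0,0,0,0,0,0],[0.0,0,0,0,0,0,0]]

```text
time_s: 19.48
eef_pos: [551.6, 186.7, 56.2]
ee_rot: [0.002, 0.0, 1.0, 0.0]
force: [-0.4, -1.0, 5.8]
grip_width: 0.225
grip_force: 45.0
```

Call:
arm_command:
  steps:
    - [[0,0,0,-1,0,0,0],[0,0,0,-1,0,0,0],[0,0,0,-0.7,0,0,0],[0,0,0,0,0,0,0]]

```text
time_s: 19.98
eef_pos: [551.4, 186.8, 192.4]
ee_rot: [0.003, 0.0, 1.0, 0.0]
force: [-0.4, 0.2, -1.6]
grip_width: 0.227
grip_force: 44.4
```

Call:
arm_command:
  steps:
    - [[0,-0.05,-0.9,0,0,0,0],[0,-0.05,-0.9,0,0,0,0],[0,-0.05,-0.9,0,0,0,0],[0,-0.05,-0.9,0,0,0,0],[0,-0.05,-0.9,0,0,0,0],[0,-0.05,-0.9,0,0,0,0],[0,-0.05,-0.9,0,0,0,0],[0,-0.05,-0.9,0,0,0,0]]

```text
time_s: 20.98
eef_pos: [569.7, -174.6, 187.8]
ee_rot: [-0.001, 0.0, 1.0, 0.001]
force: [0.1, 1.0, -1.4]
grip_width: 0.226
grip_force: 44.4
```

Call:
arm_command:
  steps:
    - [[0,0,0,0,0,0,0.72],[0,0,0,0,-1,0,0],[0,0,0,0,-1,0,0],[0,0,0,0,-1,0,0],[0,0,0,0,-1,0,0],[0,0,0,0,-1,0,0],[0,0,0,0,-0.82,0,0],[0,0,0,0,0,0,0]]

```text
time_s: 21.98
eef_pos: [569.6, -174.0, 186.7]
ee_rot: [0.022, 0.051, 0.905, 0.423]
force: [-0.1, 0.3, -1.3]
grip_width: 0.223
grip_force: 44.7
```

```bash
sed -i 's/case=(555.5,-165.0),yaw=-6)/case=(554.5,-167.5),yaw=-6.2)/' h.py
python3 - <<'E'
from h import *
goto(18.5,-7,46)
E
```

```text
pos [ 569.6 -174.   186.7] target [ 572.1 -176.5   46. ] world d [   2.5   -2.5 -140.7] tool shares [-0.07 -2.19  1.77] axes z [ 0.082  0.763 -0.642] x [-0.994  0.11   0.004] w 0.223 F [-0.1  0.3 -1.3] q [-0.76  0.73  1.23  0.67  1.76 -2.29]
```

Call:
arm_command:
  steps:
    - [[0,-0.02,-0.55,0.45,0,0,0],[0,-0.02,-0.55,0.45,0,0,0],[0,-0.02,-0.55,0.45,0,0,0],[0,0,-0.45,0.36,0,0,0],[0,0,0,0,0,0,0]]

```text
time_s: 22.6
eef_pos: [572.5, -174.6, 52.4]
ee_rot: [0.021, 0.049, 0.905, 0.422]
force: [-0.3, -0.3, -1.6]
grip_width: 0.225
grip_force: 44.6
```

Call:
arm_command:
  steps:
    - [[0,0,-0.09,0.07,0,0,0],[0,0,0,0,0,0,0]]

```text
time_s: 22.85
eef_pos: [573.3, -175.9, 48.8]
ee_rot: [0.023, 0.049, 0.905, 0.422]
force: [0.1, 0.3, -1.5]
grip_width: 0.215
grip_force: 44.6
```

Run:
```python
from h import *
goto(18.5,-7,43.5)
```

```text
pos [ 573.3 -175.9   48.8] target [ 572.1 -176.5   43.5] world d [-1.1 -0.5 -5.3] tool shares [ 0.02 -0.09  0.06] axes z [ 0.083  0.761 -0.644] x [-0.994  0.108 -0.001] w 0.215 F [ 0.1  0.3 -1.5] q [-0.75  0.92  1.27  0.66  1.57 -2.44]
```

Call:
arm_command:
  steps:
    - [[0,0,-0.07,0.05,0,0,0],[0,0,0,0,0,0,0]]

```text
time_s: 23.1
eef_pos: [573.0, -176.2, 43.7]
ee_rot: [0.023, 0.049, 0.905, 0.422]
force: [-0.7, -0.1, -1.6]
grip_width: 0.223
grip_force: 44.6
```

Call:
arm_command:
  steps:
    - [[0,0,-0.03,0.02,0,0,0],[0,0,0,0,0,0,0]]

```text
time_s: 23.35
eef_pos: [573.0, -176.4, 43.1]
ee_rot: [0.023, 0.049, 0.905, 0.423]
force: [-3.3, 0.2, 6.2]
grip_width: 0.224
grip_force: 45.6
```

Call:
arm_command:
  steps:
    - [[0.38,0,0,0,0,0,0],[0.38,0,0,0,0,0,0],[0.38,0,0,-0.4,0,0,0],[0.38,0,0,-0.4,0,0,0],[0.38,0,0,-0.5,0,0,0],[0.38,0,0,-0.5,0,0,0],[0.38,0,0.6,-0.5,0,0,0],[0.38,0,0.6,-0.5,0,0,0]]

```text
time_s: 24.35
eef_pos: [565.2, -246.1, 179.9]
ee_rot: [0.023, 0.049, 0.905, 0.422]
force: [0.0, 0.4, -0.7]
grip_width: 0.386
grip_force: 0.0
```

Call:
arm_command:
  steps:
    - [[0.47,0,0,0,1,0,0],[0.47,0,0,0,1,0,0],[0.47,0,0,0,1,0,0],[0.47,0,0,0,1,0,0],[0.47,0,0,0,1,0,0],[0.47,0,0,0,0.82,0,0],[0.47,0,0,0,0,0,-0.72],[0.47,0,0,0,0,0,0]]

```text
time_s: 25.35
eef_pos: [565.6, -245.4, 179.0]
ee_rot: [0.0, 0.001, 1.0, -0.0]
force: [0.0, 0.0, -0.4]
grip_width: 0.471
grip_force: 0.0
```

Run:
```python
from h import *
goto(28,0,180)
W=cam("wrist");im=capture("wrist")[:,:,::-1];cv2.imwrite("pics/w11.png",im)
h=cv2.cvtColor(im,cv2.COLOR_BGR2HSV)
m=((h[...,0]>8)&(h[...,0]<28)&(h[...,1]>60)&(h[...,2]>120)).astype(np.uint8)*255
m[:100]=0;m=cv2.morphologyEx(m,cv2.MORPH_CLOSE,np.ones((9,9)))
for c in cv2.findContours(m,0,2)[0]:
    if cv2.contourArea(c)>1000: r=cv2.minAreaRect(c);P=pt(W,[r[0]],26)[0];d=P[:2]-[554.5,-167.5];print(r,P,R.from_euler("z",6.2,degrees=True).as_matrix()[:2,:2]@d,im[int(r[0][1])-20:int(r[0][1])+20,int(r[0][0])-20:int(r[0][0])+20].mean((0,1)))
```

```text
pos [ 565.6 -245.4  179. ] target [ 582.3 -170.5  180. ] world d [16.8 74.9  1. ] tool shares [-0.33  1.5  -0.02] axes z [ 0.001 -0.001 -1.   ] x [-1.     0.002 -0.001] w 0.471 F [ 0.   0.  -0.4] q [-0.6   0.57  1.3  -0.    1.28 -2.17]
((492.0589294433594, 238.244384765625), (158.2261505126953, 117.07686614990234), 12.994616508483887) [604.2 -57.6  26. ] [ 37.54017372 114.62475892] [116.903125 129.59625  153.390625]
((354.630615234375, 214.4005889892578), (117.50674438476562, 99.93972778320312), 6.088528156280518) [ 581.9 -181.1   26. ] [ 28.70852765 -10.56127076] [ 78.81875   99.331875 120.284375]
((99.87525939941406, 221.49920654296875), (205.59449768066406, 339.5308837890625), 61.41078567504883) [ 588.2 -404.4   26. ] [  59.08793485 -231.87478508] [60.564375 59.328125 64.10625 ]
```

Call:
arm_command:
  steps:
    - [[0.47,0.03,1,-0.2,0,0,0],[0.47,0.03,1,0,0,0,0],[0.47,0.03,1,0,0,0,0],[0.47,0.03,1,0,0,0,0],[0.47,0.03,1,0,0,0,0],[0.47,0.03,1,0,0,0,0],[0.47,0.03,1,0,0,0,0],[0.47,0.03,1,0,0,0,0]]

```text
time_s: 26.4
eef_pos: [553.9, 156.2, 188.3]
ee_rot: [0.0, 0.002, 1.0, 0.0]
force: [1.3, -1.1, -0.1]
grip_width: 0.47
grip_force: 0.0
```

Call:
arm_command:
  steps:
    - [[0.47,0.03,1,0,0,0,0],[0.47,0.03,0.94,0,0,0,0],[0.47,0,0,1,0,0,0],[0.47,0,0,0.3,0,0,0],[0.47,0,0,0,0,0,0],[0.47,0,0,0,0,0,0]]

```text
time_s: 27.15
eef_pos: [551.8, 251.9, 124.7]
ee_rot: [0.001, 0.001, 1.0, 0.0]
force: [-0.9, 0.7, 0.5]
grip_width: 0.473
grip_force: 0.0
```

Run:
```python
from h import *
s=sense();W=cam("wrist");print(s["eef_pos"],s["ee_rot"],s["joints"])
im=capture("wrist")[:,:,::-1];cv2.imwrite("pics/w12.png",im)
h=cv2.cvtColor(im,cv2.COLOR_BGR2HSV)
m=((h[...,0]>10)&(h[...,0]<25)&(h[...,1]>70)&(h[...,1]<150)&(h[...,2]>200)).astype(np.uint8)*255
for c in cv2.findContours(m,0,2)[0]:
    if cv2.contourArea(c)>300:
        r=cv2.boundingRect(c);print(cv2.contourArea(c),r,pt(W,[(r[0],r[1]+r[3]/2),(r[0]+r[2],r[1]+r[3]/2)],64).tolist())
```

```text
[551.75485149 251.88653124 124.72237071] [1.31485121e-03 9.43007043e-04 9.99998628e-01 3.53455880e-04] [ 2.35291788e-01  5.99292996e-01  1.39149814e+00  7.87440247e-05
  1.14807941e+00 -1.33365073e+00]
1636.5 (270, 183, 38, 121) [[557.7, 245.6, 64.0], [557.7, 268.4, 64.0]]
8401.5 (74, 150, 122, 107) [[532.6, 132.0, 64.0], [532.6, 202.8, 64.0]]
```

Call:
arm_command:
  steps:
    - [[0.47,0,0,0.7,0,0,0],[0.47,0,0,0.69,0,0,0],[0.47,0,0,0,0,0,0],[0.0,0,0,0,0,0,0],[0.0,0,0,0,0,0,0],[0.0,0,0,0,0,0,0],[0.0,0,0,0,0,0,0]]

```text
time_s: 28.08
eef_pos: [551.8, 252.2, 55.5]
ee_rot: [0.002, 0.0, 1.0, 0.0]
force: [-0.3, -2.5, 6.7]
grip_width: 0.216
grip_force: 49.0
```

Call:
arm_command:
  steps:
    - [[0,0,0,-1,0,0,0],[0,0,0,-1,0,0,0],[0,0,0,-0.7,0,0,0],[0,-0.03,-1,0,0,0,0],[0,-0.03,-1,0,0,0,0],[0,-0.03,-1,0,0,0,0],[0,-0.03,-1,0,0,0,0],[0,-0.03,-1,0,0,0,0]]

```text
time_s: 29.08
eef_pos: [558.1, 0.8, 189.3]
ee_rot: [0.001, 0.0, 1.0, 0.0]
force: [-0.0, -0.0, -1.0]
grip_width: 0.221
grip_force: 48.1
```

Call:
arm_command:
  steps:
    - [[0,-0.03,-1,0,0,0,0],[0,-0.03,-1,0,0,0,0],[0,-0.03,-1,0,0,0,0],[0,-0.03,-1,0,0,0,0],[0,-0.03,-0.95,0,0,0,0],[0,0,0,0,0,0,0.72],[0,0,0,0,0,0,0]]

```text
time_s: 29.95
eef_pos: [565.5, -245.3, 188.9]
ee_rot: [0.0, 0.054, 0.999, -0.0]
force: [-0.5, 0.2, -0.6]
grip_width: 0.218
grip_force: 48.1
```

Call:
arm_command:
  steps:
    - [[0,0,0,0,1,0,0],[0,0,0,0,1,0,0],[0,0,0,0,1,0,0],[0,0,0,0,1,0,0],[0,0,0,0,1,0,0],[0,0,0,0,0.24,0,0],[0,0,0,0,0,0,0]]

```text
time_s: 30.82
eef_pos: [565.7, -244.0, 188.4]
ee_rot: [-0.021, 0.048, 0.923, -0.382]
force: [-1.4, 1.2, -0.3]
grip_width: 0.223
grip_force: 48.1
```

Run:
```python
from h import *
goto(18.5,-76.5,49)
```

```text
pos [ 565.7 -244.   188.4] target [ 564.6 -245.6   49. ] world d [  -1.1   -1.5 -139.4] tool shares [0.01 1.95 1.99] axes z [-0.076 -0.703 -0.707] x [-0.994  0.105  0.001] w 0.223 F [-1.4  1.2 -0.3] q [-0.33  0.57  1.46 -0.88  1.1  -1.37]
```

Call:
arm_command:
  steps:
    - [[0,0,0.5,0.5,0,0,0],[0,0,0.5,0.5,0,0,0],[0,0,0.5,0.5,0,0,0],[0,0,0.4,0.43,0,0,0],[0,0,0,0,0,0,0]]

```text
time_s: 31.45
eef_pos: [564.7, -246.2, 51.7]
ee_rot: [-0.022, 0.049, 0.923, -0.382]
force: [-0.8, -0.6, -0.6]
grip_width: 0.222
grip_force: 48.0
```

Call:
arm_command:
  steps:
    - [[0,0,0.05,0.05,0,0,0],[0,0,0,0,0,0,0]]

```text
time_s: 31.7
eef_pos: [565.9, -246.5, 50.7]
ee_rot: [-0.02, 0.05, 0.922, -0.383]
force: [-0.2, 0.5, -1.1]
grip_width: 0.22
grip_force: 48.0
```

Run:
```python
from h import *
goto(18.5,-76.5,46)
```

```text
pos [ 565.9 -246.5   50.7] target [ 564.6 -245.6   46. ] world d [-1.3  0.9 -4.7] tool shares [0.03 0.08 0.06] axes z [-0.075 -0.704 -0.706] x [-0.994  0.108 -0.002] w 0.22 F [-0.2  0.5 -1.1] q [-0.33  0.77  1.53 -1.02  0.94 -1.11]
```

Call:
arm_command:
  steps:
    - [[0,0.02,0.07,0.05,0,0,0],[0,0,0,0,0,0,0]]

```text
time_s: 31.95
eef_pos: [564.4, -245.4, 45.2]
ee_rot: [-0.021, 0.05, 0.922, -0.382]
force: [-0.7, 0.1, -0.7]
grip_width: 0.224
grip_force: 48.0
```

Call:
arm_command:
  steps:
    - [[0,0,0.03,0.03,0,0,0],[0,0,0,0,0,0,0]]

```text
time_s: 32.2
eef_pos: [564.7, -245.5, 44.3]
ee_rot: [-0.021, 0.05, 0.922, -0.383]
force: [-2.8, 3.9, 7.3]
grip_width: 0.22
grip_force: 49.2
```

Call:
arm_command:
  steps:
    - [[0.38,0,0,0,0,0,0],[0.38,0,0,0,0,0,0],[0.38,0,0,-0.4,0,0,0],[0.38,0,0,-0.4,0,0,0],[0.38,0,0,-0.5,0,0,0],[0.38,0,0,-0.5,0,0,0],[0.38,0,-0.5,-0.5,0,0,0],[0.38,0,-0.5,-0.5,0,0,0]]

```text
time_s: 33.2
eef_pos: [571.6, -180.8, 179.5]
ee_rot: [-0.02, 0.049, 0.923, -0.382]
force: [0.6, -0.3, 0.4]
grip_width: 0.381
grip_force: 0.0
```

Call:
arm_command:
  steps:
    - [[0.47,0,0,0,-1,0,0],[0.47,0,0,0,-1,0,0],[0.47,0,0,0,-1,0,0],[0.47,0,0,0,-1,0,0],[0.47,0,0,0,-1,0,0],[0.47,0,0,0,-0.24,0,0],[0.47,0,0,-1,0,0,0],[0.47,0,0,0,0,0,0]]

```text
time_s: 34.2
eef_pos: [572.6, -181.7, 231.5]
ee_rot: [0.003, 0.053, 0.999, -0.002]
force: [0.5, 1.1, 0.0]
grip_width: 0.471
grip_force: 0.0
```

Run:
```python
from h import *
goto(28,0,180)
W=cam("wrist");im=capture("wrist")[:,:,::-1];cv2.imwrite("pics/w13.png",im)
h=cv2.cvtColor(im,cv2.COLOR_BGR2HSV)
# dark lino faces
m=((h[...,2]<70)).astype(np.uint8)*255
for c,n in ((-82,'p2'),(0,'p1'),(82,'p0')):
  M=R.from_euler("z",-6.2,degrees=True).as_matrix()[:2,:2]
  w=np.array([554.5,-167.5])+M@[28,c]; u=px(W,[[*w,26]])[0];print(n,u)
  a=h[int(u[1])-45:int(u[1])+45,int(u[0])-38:int(u[0])+38]
  wood=(a[...,0]>8)&(a[...,0]<28)&(a[...,1]>60)&(a[...,2]>90)
  d=(a[...,2]<70)
  mm=((wood|d)*255).astype(np.uint8);mm=cv2.morphologyEx(mm,5,np.ones((3,3)));mm=cv2.morphologyEx(mm,2,np.ones((3,3)))
  k=max(cv2.findContours(((wood|d)*255).astype(np.uint8),0,2)[0],key=cv2.contourArea);r=cv2.minAreaRect(k)
  cc=np.array(r[0])+u.astype(int)-[38,45];print(r,"dark",d.mean().round(2),"case",M.T@(pt(W,[cc],26)[0,:2]-[554.5,-167.5]))
```

```text
pos [ 572.6 -181.7  231.5] target [ 582.3 -170.5  180. ] world d [  9.7  11.2 -51.5] tool shares [-0.16  0.25  1.03] axes z [ 0.006 -0.005 -1.   ] x [-0.994  0.107 -0.006] w 0.471 F [0.5 1.1 0. ] q [-0.5   0.49  1.28 -0.    1.37 -1.96]
p2 [212.7 190.3]
((45.5, 41.0), (78.0, 57.0), 90.0) dark 0.21 case [ 23.5156602  -74.79781899]
p1 [293.5 190.6]
((33.0, 42.5), (77.0, 54.0), 90.0) dark 0.22 case [24.85543288 -5.64866853]
p0 [374.5 190.8]
((33.124900817871094, 43.06428527832031), (56.222572326660156, 78.84281921386719), 3.2704882621765137) dark 0.25 case [25.1110591  76.25801408]
```

All three blocks lie flat in their pockets (rectangles about 78×56 px at the pocket centres). Now the tubes.

Call:
arm_command:
  steps:
    - [[0.7,0,0,0,0,0,-0.72],[0.7,0.38,0.98,-0.1,0,0,0],[0.7,0.38,0.98,-0.1,0,0,0],[0.7,0.38,0.98,0,0,0,0],[0.7,0.38,0.98,0,0,0,0],[0.7,0.38,0.98,0,0,0,0],[0.7,0.38,0.98,0,0,0,0],[0.7,0.38,0.98,0,0,0,0]]

```text
time_s: 35.25
eef_pos: [436.8, 162.8, 236.6]
ee_rot: [-0.001, -0.0, 1.0, -0.001]
force: [-0.1, 0.1, -0.2]
grip_width: 0.701
grip_force: 0.0
```

Call:
arm_command:
  steps:
    - [[0.7,0,0,0,0,0,1],[0.7,0,0,0,0,0,1],[0.7,0,0,0,0,0,1],[0.7,0,0,0,0,0,1],[0.7,0,0,0,0,0,1],[0.7,0,0,0,0,0,1],[0.7,0,0,0,0,0,1],[0.7,0,0,0,0,0,1]]

```text
time_s: 36.25
eef_pos: [437.6, 161.3, 236.4]
ee_rot: [-0.0, 0.566, 0.824, -0.001]
force: [-0.3, 0.4, -0.0]
grip_width: 0.702
grip_force: 0.0
```

Call:
arm_command:
  steps:
    - [[0.7,0,0,0,0,0,1],[0.7,0,0,0,0,0,1],[0.7,0,0,0,0,0,0.47],[0.7,0,0,0,0,0,0],[0.7,0,0,0,0,0,0]]

```text
time_s: 36.88
eef_pos: [438.1, 161.1, 237.0]
ee_rot: [-0.0, 0.706, 0.708, -0.0]
force: [-0.4, -0.5, -0.0]
grip_width: 0.701
grip_force: 0.0
```

```bash
cat >> h.py <<'E'
def tubes(im,W):
    h=cv2.cvtColor(im,cv2.COLOR_BGR2HSV)
    m=((h[...,1]<45)&(h[...,2]>215)).astype(np.uint8)*255
    m=cv2.morphologyEx(m,2,np.ones((3,3)))
    m=cv2.morphologyEx(m,3,np.ones((15,15)))
    for c in cv2.findContours(m,0,2)[0]:
        if 1500<cv2.contourArea(c)<20000:
            r=cv2.minAreaRect(c);b=cv2.boxPoints(r);P=pt(W,np.vstack([[r[0]],b]),14)
            e=[(P[2]-P[1]),(P[3]-P[2])];L=[np.linalg.norm(v) for v in e];k=int(np.argmax(L));v=e[k]
            x0,y0,w,hh=cv2.boundingRect(c);a=h[max(0,y0-25):y0+hh+25,max(0,x0-10):x0+w+10]
            g=(a[...,0]>45)&(a[...,0]<85)&(a[...,1]>100);o=(a[...,0]>10)&(a[...,0]<28)&(a[...,1]>160)
            print("px",np.round(r[0],0),"ctr",P[0],"len",np.round(L,0),"ang from y deg",round(np.degrees(np.arctan2(-v[0]*np.sign(v[1]),abs(v[1]))),1),"green",g.sum(),"ochre",o.sum())
E
python3 - <<'E'
from h import *
s=sense();W=cam("wrist");print(s["eef_pos"],s["ee_rot"],s["joints"])
im=capture("wrist")[:,:,::-1];cv2.imwrite("pics/w14.png",im);tubes(im,W)
h=cv2.cvtColor(im,cv2.COLOR_BGR2HSV)
for n,m in (("green",(h[...,0]>45)&(h[...,0]<85)&(h[...,1]>120)),("ochre",(h[...,0]>10)&(h[...,0]<25)&(h[...,1]>190))):
  for c in cv2.findContours(m.astype(np.uint8)*255,0,2)[0]:
    if cv2.contourArea(c)>60:
      r=cv2.minAreaRect(c);print(n,cv2.contourArea(c),r,pt(W,[r[0]],14))
E
```

```text
[438.11109236 161.12630757 237.00677024] [-8.01104911e-05  7.06381833e-01  7.07830872e-01 -3.96084311e-04] [ 1.00828034e-01  1.91844326e-01  1.67654692e+00 -3.94801675e-04
  1.27391604e+00  9.88944120e-02]
px [274. 214.] ctr [430.9 123.8  14. ] len [31. 88.] ang from y deg 0.5 green 0 ochre 462
green 346.5 ((282.5, 107.5), (21.0, 17.0), 90.0) [[440.2 234.4  14. ]]
green 216.0 ((280.5, 27.5), (15.0, 17.0), 90.0) [[438. 306.  14.]]
```

Run:
```python
from h import *
W=cam("wrist");im=cv2.imread("pics/w14.png");h=cv2.cvtColor(im,cv2.COLOR_BGR2HSV)
for n,m in (("green",(h[...,0]>45)&(h[...,0]<85)&(h[...,1]>120)),("ochre",(h[...,0]>10)&(h[...,0]<28)&(h[...,1]>150)),):
  m=m.astype(np.uint8)*255;m[:,:200]=0;m[:,350:]=0
  for c in cv2.findContours(m,0,2)[0]:
    if cv2.contourArea(c)>40:
      r=cv2.minAreaRect(c);print(n,cv2.contourArea(c),np.round(r[0]),np.round(r[1]),pt(W,[r[0]],14))
m=((h[...,1]<45)&(h[...,2]>205))
for y in list(range(30,100,10))+list(range(140,310,10)):
  x=np.where(m[y,230:330])[0]
  if len(x)>3: print(y,x[0]+230,x[-1]+230,pt(W,[((x[0]+x[-1])/2+230,y)],14)[0,:2])
```

```text
green 346.5 [282. 108.] [21. 17.] [[440.4 234.3  14. ]]
green 216.0 [280.  28.] [15. 17.] [[438.2 306.   14. ]]
ochre 125.0 [286. 261.] [12. 14.] [[444.6  66.7  14. ]]
ochre 298.0 [275. 199.] [21. 16.] [[433.1 139.6  14. ]]
40 272 288 [437.7 295.3]
170 261 326 [452.1 171.6]
180 259 329 [452.8 160.9]
190 259 329 [453. 150.]
200 232 329 [438.6 139. ]
210 231 326 [436.4 127.7]
220 232 329 [438.6 116.3]
230 230 328 [437.  104.6]
240 232 311 [428.6  92.8]
250 233 303 [424.6  80.7]
260 243 313 [435.9  68.4]
270 235 320 [435.3  55.9]
```

Call:
arm_command:
  steps:
    - [[0.7,1,0.02,0.5,0,0,0],[0.7,1,0.02,0.5,0,0,0],[0.7,0.04,0,1,0,0,-0.3],[0.7,0,0,1,0,0,0],[0.7,0,0,0.6,0,0,0],[0.7,0,0,0.4,0,0,0],[0.7,0,0,0.3,0,0,0],[0.7,0,0,0,0,0,0]]

```text
time_s: 37.92
eef_pos: [440.1, 262.8, 21.8]
ee_rot: [-0.0, 0.691, 0.723, -0.001]
force: [0.3, -0.0, 0.2]
grip_width: 0.701
grip_force: 0.0
```

Run:
```python
from h import *
s=sense();W=cam("wrist");print(s["eef_pos"],s["force"])
im=capture("wrist")[:,:,::-1];cv2.imwrite("pics/w15.png",im);h=cv2.cvtColor(im,cv2.COLOR_BGR2HSV)
for n,m in (("green",(h[...,0]>45)&(h[...,0]<85)&(h[...,1]>120)),("white",(h[...,1]<40)&(h[...,2]>215))):
  for c in cv2.findContours(m.astype(np.uint8)*255,0,2)[0]:
    if cv2.contourArea(c)>300: r=cv2.minAreaRect(c);print(n,cv2.contourArea(c),np.round(r[0]),np.round(r[1]),r[2],pt(W,[r[0]],14))
```

```text
[440.1155576  262.76371684  21.79794529] [ 0.25840401 -0.04121335  0.23760192]
green 1142.0 [278. 326.] [31. 40.] 90.0 [[440.7 237.5  14. ]]
green 1411.5 [279. 182.] [39. 40.] 90.0 [[438.1 305.8  14. ]]
white 473.0 [273. 211.] [40. 16.] 4.39870548248291 [[436.2 293.6  14. ]]
```

Call:
arm_command:
  steps:
    - [[0.7,0,0,0.04,0,0,0],[0.2,0,0,0,0,0,0],[0.2,0,0,0,0,0,0],[0.2,0,0,0,0,0,0],[0.2,0,0,0,0,0,0]]
  squeeze: 30

```text
time_s: 38.6
eef_pos: [440.7, 262.9, 21.0]
ee_rot: [0.0, 0.691, 0.723, 0.0]
force: [-1.2, -1.0, 6.0]
grip_width: 0.335
grip_force: 29.5
```

Call:
arm_command:
  steps:
    - [[0.2,0,0,-0.5,0,0,0],[0.2,0,0,-1,0,0,0],[0.2,0,0,-1,0,0,0],[0.2,0,0,-0.5,0,0,1],[0.2,0,0,0,0,0,0]]

```text
time_s: 39.22
eef_pos: [441.1, 263.1, 171.8]
ee_rot: [0.001, 0.743, 0.669, 0.002]
force: [0.1, 0.2, -1.2]
grip_width: 0.334
grip_force: 29.8
```

Run:
```python
from h import *
goto(-52,-55,120)
W=cam("wrist");im=capture("wrist")[:,:,::-1];h=cv2.cvtColor(im,cv2.COLOR_BGR2HSV)
m=(h[...,0]>45)&(h[...,0]<85)&(h[...,1]>120)
for c in cv2.findContours(m.astype(np.uint8)*255,0,2)[0]:
    if cv2.contourArea(c)>300: print(cv2.contourArea(c),cv2.minAreaRect(c))
```

```text
pos [441.1 263.1 171.8] target [ 496.9 -216.6  120. ] world d [  55.8 -479.7  -51.8] tool shares [-9.43  2.1   1.03] axes z [ 0.003  0.001 -1.   ] x [0.104 0.995 0.001] w 0.334 F [ 0.1  0.2 -1.2] q [0.31 0.36 1.64 0.   1.14 0.41]
1149.0 ((281.0, 327.0), (32.0, 40.0), 90.0)
1416.5 ((281.0, 183.0), (38.0, 40.0), 90.0)
```

Call:
arm_command:
  steps:
    - [[0.2,-0.94,0.21,0,0,0,0],[0.2,-0.94,0.21,0,0,0,0],[0.2,-0.94,0.21,0,0,0,0],[0.2,-0.94,0.21,0,0,0,0],[0.2,-0.94,0.21,0,0,0,0],[0.2,-0.94,0.21,0,0,0,0],[0.2,-0.94,0.21,0,0,0,0],[0.2,-0.94,0.21,0,0,0,0]]

```text
time_s: 40.28
eef_pos: [484.0, -121.2, 168.6]
ee_rot: [-0.001, 0.742, 0.67, -0.0]
force: [-0.0, -0.0, -1.0]
grip_width: 0.326
grip_force: 29.8
```

Call:
arm_command:
  steps:
    - [[0.2,-0.94,0.21,0,0,0,0],[0.2,-0.94,0.21,0,0,0,0],[0.2,0,0,1,0,0,0],[0.2,0,0,0.7,0,0,0],[0.2,0,0,0,0,0,0],[0.2,0,0,0,0,0,0]]

```text
time_s: 41.02
eef_pos: [496.0, -215.7, 86.1]
ee_rot: [0.0, 0.743, 0.669, 0.0]
force: [-0.1, 0.2, -0.1]
grip_width: 0.332
grip_force: 29.8
```

Run:
```python
from h import *
goto(-52,-55,31)
W=cam("wrist");im=capture("wrist")[:,:,::-1];cv2.imwrite("pics/w16.png",im)
im=capture("side")[:,:,::-1];cv2.imwrite("pics/sd16.png",im)
```

```text
pos [ 496.  -215.7   86.1] target [ 496.9 -216.6   31. ] world d [  0.9  -0.9 -55.1] tool shares [-0.02  0.02  1.1 ] axes z [ 0.001 -0.    -1.   ] x [ 0.104  0.995 -0.   ] w 0.332 F [-0.1  0.2 -0.1] q [-0.63  0.52  1.64 -0.    0.98 -0.52]
```

Call:
arm_command:
  steps:
    - [[0.2,0,0.02,0.5,0,0,0],[0.2,0,0,0.5,0,0,0],[0.2,0,0,0,0,0,0],[0.2,0,0,0,0,0,0]]

```text
time_s: 41.62
eef_pos: [497.3, -216.1, 36.9]
ee_rot: [0.001, 0.743, 0.669, 0.0]
force: [1.1, 0.7, -0.8]
grip_width: 0.33
grip_force: 29.8
```

Call:
arm_command:
  steps:
    - [[0.2,0,0,0.1,0,0,0],[0.2,0,0,0.04,0,0,0],[0.2,0,0,0,0,0,0]]

```text
time_s: 42.0
eef_pos: [496.6, -215.6, 28.4]
ee_rot: [-0.0, 0.743, 0.669, -0.0]
force: [-1.1, -0.4, -1.4]
grip_width: 0.333
grip_force: 29.8
```

No contact on the way down. Release, lift, and go for tube_a.

Call:
arm_command:
  steps:
    - [[0.44,0,0,0,0,0,0],[0.44,0,0,0,0,0,0],[0.44,0,0,-0.1,0,0,0],[0.44,0,0,-0.5,0,0,0],[0.7,0,0,-1,0,0,0],[0.7,0,0,-1,0,0,0],[0.7,0,0,-0.5,0,0,0],[0.7,0,0,0,0,0,0]]

```text
time_s: 43.0
eef_pos: [497.2, -216.0, 185.2]
ee_rot: [0.002, 0.743, 0.669, 0.0]
force: [0.1, -0.2, 0.2]
grip_width: 0.699
grip_force: 0.0
```

Run:
```python
from h import *
goto(-52,-55,150)
W=cam("wrist");im=capture("wrist")[:,:,::-1];cv2.imwrite("pics/w17.png",im);h=cv2.cvtColor(im,cv2.COLOR_BGR2HSV)
M=R.from_euler("z",-6.2,degrees=True).as_matrix()[:2,:2]
for n,m in (("green",(h[...,0]>45)&(h[...,0]<85)&(h[...,1]>120)),("ochre",(h[...,0]>10)&(h[...,0]<28)&(h[...,1]>150))):
  for c in cv2.findContours(m.astype(np.uint8)*255,0,2)[0]:
    if cv2.contourArea(c)>100: r=cv2.minAreaRect(c);P=pt(W,[r[0]],22)[0];print(n,cv2.contourArea(c),np.round(r[0]),P,M.T@(P[:2]-[554.5,-167.5]))
W=cam("side");im=capture("side")[:,:,::-1];h=cv2.cvtColor(im,cv2.COLOR_BGR2HSV)
m=(h[...,0]>8)&(h[...,0]<28)&(h[...,1]>150)
for c in cv2.findContours(m[230:290,320:370].astype(np.uint8)*255,0,2)[0]:
    if cv2.contourArea(c)>3: r=cv2.minAreaRect(c);print("side ochre",cv2.contourArea(c),r[0],pt(W,[np.array(r[0])+[320,230]],18))
```

```text
pos [ 497.2 -216.   185.2] target [ 496.9 -216.6  150. ] world d [ -0.3  -0.5 -35.2] tool shares [-0.01 -0.01  0.7 ] axes z [ 0.003 -0.002 -1.   ] x [ 0.105  0.994 -0.002] w 0.699 F [ 0.1 -0.2  0.2] q [-0.63  0.4   1.54 -0.    1.2  -0.52]
green 324.0 [279. 221.] [ 494.2 -241.9   22. ] [-51.91215106 -80.47719287]
green 263.0 [280. 144.] [ 502.  -172.8   22. ] [-51.62052902 -10.93896628]
side ochre 46.0 (22.5, 26.5) [[434. 152.  18.]]
```

Call:
arm_command:
  steps:
    - [[0.7,0,0,0,0,0,-0.72],[0.7,0.93,-0.166,0,0,0,0],[0.7,0.93,-0.166,0,0,0,0],[0.7,0.93,-0.166,0,0,0,0],[0.7,0.93,-0.166,0,0,0,0],[0.7,0.93,-0.166,0,0,0,0],[0.7,0.93,-0.166,0,0,0,0],[0.7,0.93,-0.166,0,0,0,0]]

```text
time_s: 44.1
eef_pos: [436.5, 111.1, 182.1]
ee_rot: [-0.001, 0.706, 0.708, -0.001]
force: [0.1, -0.6, -0.1]
grip_width: 0.7
grip_force: 0.0
```

Call:
arm_command:
  steps:
    - [[0.7,0,0,0,0,0,-0.64],[0.7,0,0,1,0,0,0],[0.7,0,0,0.5,0,0,0],[0.7,0,0,0,0,0,0],[0.7,0,0,0,0,0,0]]

```text
time_s: 44.72
eef_pos: [437.9, 109.7, 108.9]
ee_rot: [0.0, 0.671, 0.741, 0.0]
force: [-0.1, 0.2, 0.5]
grip_width: 0.698
grip_force: 0.0
```

Run:
```python
from h import *
s=sense();W=cam("wrist");print(s["eef_pos"],s["ee_rot"])
im=capture("wrist")[:,:,::-1];cv2.imwrite("pics/w18.png",im);h=cv2.cvtColor(im,cv2.COLOR_BGR2HSV)
for n,m in (("ochre",(h[...,0]>8)&(h[...,0]<28)&(h[...,1]>150)),("pink",(h[...,0]>160)&(h[...,0]<178)&(h[...,1]>100))):
  for c in cv2.findContours(m.astype(np.uint8)*255,0,2)[0]:
    if cv2.contourArea(c)>150: r=cv2.minAreaRect(c);print(n,cv2.contourArea(c),np.round(r[0]),np.round(r[1]),pt(W,[r[0]],14))
```

```text
[437.85699325 109.65322059 108.85981245] [1.51279295e-04 6.71278559e-01 7.41205135e-01 1.44914567e-04]
ochre 352.5 [282. 273.] [20. 24.] [[444.1  66.9  14. ]]
ochre 887.0 [277. 174.] [35. 27.] [[433.1 139.5  14. ]]
ochre 198.5 [540.  98.] [12. 39.] [[592.3 204.1  14. ]]
ochre 168.5 [547.  47.] [13. 26.] [[587.9 232.8  14. ]]
ochre 159.5 [463.  36.] [14. 29.] [[535.5 234.   14. ]]
pink 253.0 [218. 347.] [47. 38.] [[400.3  -1.6  14. ]]
```

Call:
arm_command:
  steps:
    - [[0.7,0.02,0,0.8,0,0,-0.25],[0.7,0,0,0.6,0,0,0],[0.7,0,0,0.36,0,0,0],[0.7,0,0,0,0,0,0],[0.2,0,0,0,0,0,0],[0.2,0,0,0,0,0,0],[0.2,0,0,0,0,0,0],[0.2,0,0,0,0,0,0]]

```text
time_s: 45.78
eef_pos: [438.2, 110.7, 21.6]
ee_rot: [0.001, 0.657, 0.754, 0.001]
force: [-0.4, 0.0, 6.5]
grip_width: 0.328
grip_force: 29.2
```

Call:
arm_command:
  steps:
    - [[0.2,0,0,-0.5,0,0,0],[0.2,0,0,-1,0,0,0],[0.2,0,0,-1,0,0,0],[0.2,0,0,-0.5,0,0,0.8],[0.2,0,0,0,0,0,0.8],[0.2,0,0,0,0,0,0]]

```text
time_s: 46.52
eef_pos: [437.5, 110.7, 171.0]
ee_rot: [0.0, 0.742, 0.67, 0.0]
force: [0.2, -0.4, -0.1]
grip_width: 0.328
grip_force: 29.8
```

Run:
```python
from h import *
goto(-52,55,90)
W=cam("wrist");im=capture("wrist")[:,:,::-1];h=cv2.cvtColor(im,cv2.COLOR_BGR2HSV)
m=(h[...,0]>8)&(h[...,0]<28)&(h[...,1]>150)
for c in cv2.findContours(m.astype(np.uint8)*255,0,2)[0]:
    if cv2.contourArea(c)>300: print(cv2.contourArea(c),cv2.minAreaRect(c))
```

```text
pos [437.5 110.7 171. ] target [ 508.7 -107.2   90. ] world d [  71.3 -217.9  -81. ] tool shares [-4.19  1.86  1.62] axes z [ 0.001 -0.    -1.   ] x [0.102 0.995 0.   ] w 0.328 F [ 0.2 -0.4 -0.1] q [-0.01  0.23  1.82 -0.    1.1   0.09]
623.0 ((281.0, 361.0), (24.0, 34.0), 90.0)
2357.0 ((279.5, 213.0), (43.0, 56.0), 0.0)
```

Call:
arm_command:
  steps:
    - [[0.2,-0.84,0.37,0,0,0,0],[0.2,-0.84,0.37,0,0,0,0],[0.2,-0.84,0.37,0,0,0,0],[0.2,-0.84,0.37,0,0,0,0],[0.2,-0.84,0.37,0,0,0,0],[0.2,0,0,0.8,0,0,0],[0.2,0,0,0.8,0,0,0],[0.2,0,0,0,0,0,0]]

```text
time_s: 47.58
eef_pos: [506.3, -107.2, 88.2]
ee_rot: [-0.003, 0.742, 0.67, -0.001]
force: [-0.2, 0.3, 0.4]
grip_width: 0.327
grip_force: 29.8
```

Run:
```python
from h import *
goto(-52,55,29)
```

```text
pos [ 506.3 -107.2   88.2] target [ 508.7 -107.2   29. ] world d [  2.4  -0.  -59.2] tool shares [0.   0.06 1.18] axes z [-0.005  0.003 -1.   ] x [0.102 0.995 0.002] w 0.327 F [-0.2  0.3  0.4] q [-0.44  0.48  1.7   0.    0.96 -0.33]
```

Call:
arm_command:
  steps:
    - [[0.2,0,0.02,0.5,0,0,0],[0.2,0,0.01,0.5,0,0,0],[0.2,0,0,0.08,0,0,0],[0.2,0,0,0,0,0,0],[0.2,0,0,0,0,0,0]]

```text
time_s: 48.2
eef_pos: [510.6, -108.5, 38.4]
ee_rot: [0.002, 0.742, 0.67, 0.001]
force: [1.9, -0.4, 7.3]
grip_width: 0.327
grip_force: 30.0
```

Run:
```python
from h import *
goto(-52,55,28.5)
```

```text
pos [ 510.6 -108.5   38.4] target [ 508.7 -107.2   28.5] world d [-1.9  1.2 -9.9] tool shares [ 0.02 -0.04  0.2 ] axes z [ 0.004 -0.002 -1.   ] x [ 0.102  0.995 -0.001] w 0.327 F [ 1.9 -0.4  7.3] q [-0.43  0.57  1.73 -0.    0.84 -0.33]
```

Run:
```python
from h import *
W=cam("wrist");im=capture("wrist")[:,:,::-1];cv2.imwrite("pics/w19.png",im)
b=capture("side")[:,:,::-1];cv2.imwrite("pics/sd19.png",b)
cv2.imwrite("pics/p19.png",np.hstack([im[100:400,130:430],cv2.resize(b[130:230,250:390],(420,300),interpolation=2)]))
```

```text
(no output)
```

View pics/p19.png

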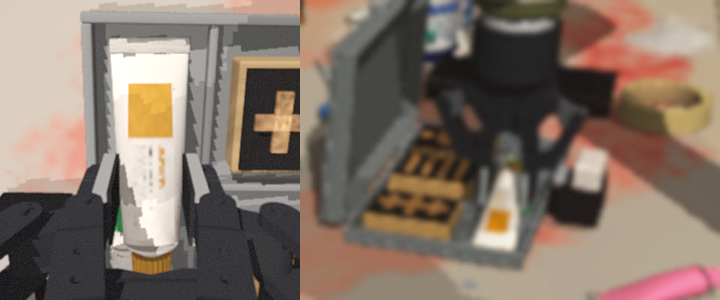

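Tube_a's tail is clear of the walls, but green shows under its cap end at crop (118,220), so tube_b has shifted beneath it. Lift and measure.

Call:
arm_command:
  steps:
    - [[0.2,0,0,-0.6,0,0,0],[0.2,0,0,-1,0,0,0],[0.2,0,0,-1,0,0,0],[0.2,0,0,-0.5,0,0,0],[0.2,0,0,0,0,0,0],[0.2,0,0,0,0,0,0]]

```text
time_s: 49.05
eef_pos: [508.7, -107.7, 190.4]
ee_rot: [-0.001, 0.743, 0.67, -0.0]
force: [-0.4, 0.2, -0.9]
grip_width: 0.325
grip_force: 29.9
```

```bash
cat >> h.py <<'E'
def green(n):
    W=cam(n);im=capture(n)[:,:,::-1];h=cv2.cvtColor(im,cv2.COLOR_BGR2HSV)
    M=R.from_euler("z",-6.2,degrees=True).as_matrix()[:2,:2]
    m=(h[...,0]>45)&(h[...,0]<85)&(h[...,1]>90)
    for c in cv2.findContours(m.astype(np.uint8)*255,0,2)[0]:
        if cv2.contourArea(c)>(60 if n=="wrist" else 4):
            r=cv2.minAreaRect(c);P=pt(W,[r[0]],22)[0];print(n,cv2.contourArea(c),np.round(r[0]),np.round(r[1]),r[2],P,"case",(M.T@(P[:2]-[554.5,-167.5])).round(1))
    return im
E
python3 - <<'E'
from h import *
print(sense()["eef_pos"])
cv2.imwrite("pics/w20.png",green("wrist"));green("scene");green("side")
E
```

```text
[ 508.73366574 -107.68267314  190.41250836]
scene 80.0 [334. 320.] [11.  8.] 36.869895935058594 [ 505.5 -205.1   22. ] case [-44.7 -42.7]
scene 37.0 [304. 297.] [6. 8.] 33.6900634765625 [ 491.4 -133.2   22. ] case [-66.4  27.3]
scene 13.0 [431.  11.] [21.  2.] 22.61986541748047 [1666.6  464.7   22. ] case [1037.3  748.6]
scene 5.5 [446.   1.] [2. 4.] 90.0 [1783.6  483.3   22. ] case [1151.6  779.7]
side 7.0 [186. 252.] [ 2. 10.] 11.309932708740234 [766.2 206.4  22. ] case [170.1 394.6]
side 22.5 [326. 197.] [5. 6.] 45.0 [ 490.7 -123.1   22. ] case [-68.2  37.2]
```

Call:
arm_command:
  steps:
    - [[0.2,0.84,-0.37,0,0,0,0],[0.2,0.84,-0.37,0,0,0,0],[0.2,0.84,-0.37,0,0,0,0],[0.2,0.84,-0.37,0,0,0,0],[0.2,0.84,-0.37,0,0,0,0],[0.2,0,0,1,0,0,0],[0.2,0,0,1,0,0,0],[0.2,0,0,1,0,0,0]]

```text
time_s: 50.2
eef_pos: [438.6, 110.6, 39.6]
ee_rot: [-0.0, 0.743, 0.67, -0.0]
force: [1.1, 0.6, -1.2]
grip_width: 0.324
grip_force: 29.9
```

Call:
arm_command:
  steps:
    - [[0.2,0,0,0.3,0,0,0],[0.2,0,0,0,0,0,0]]

```text
time_s: 50.45
eef_pos: [439.0, 110.5, 26.5]
ee_rot: [-0.0, 0.743, 0.67, -0.0]
force: [0.5, 1.1, 1.2]
grip_width: 0.325
grip_force: 29.8
```

Call:
arm_command:
  steps:
    - [[0.2,0,0,0.06,0,0,0],[0.2,0,0,0,0,0,0]]

```text
time_s: 50.7
eef_pos: [439.9, 110.5, 24.5]
ee_rot: [0.001, 0.743, 0.67, 0.001]
force: [1.1, -1.0, 1.8]
grip_width: 0.327
grip_force: 30.3
```

Call:
arm_command:
  steps:
    - [[0.7,0,0,0,0,0,0],[0.7,0,0,0,0,0,0],[0.7,0,0,-0.5,0,0,0],[0.7,0,0,-1,0,0,0],[0.7,0,0,-1,0,0,0],[0.7,0,0,-0.8,0,0,0],[0.7,0,0,0,0,0,0]]

```text
time_s: 51.58
eef_pos: [440.0, 110.6, 190.9]
ee_rot: [0.002, 0.743, 0.67, 0.002]
force: [0.4, -0.3, 0.4]
grip_width: 0.702
grip_force: 0.0
```

Run:
```python
from h import *
im=green("wrist");green("scene");goto(-52,-15,190)
W=cam("wrist");h=cv2.cvtColor(im,cv2.COLOR_BGR2HSV)
m=(h[...,0]>8)&(h[...,0]<28)&(h[...,1]>150)
for c in cv2.findContours(m.astype(np.uint8)*255,0,2)[0]:
    if cv2.contourArea(c)>100: r=cv2.minAreaRect(c);print("ochre",np.round(r[0]),np.round(r[1]),pt(W,[r[0]],14))
```

```text
scene 79.0 [334. 320.] [11.  8.] 36.869895935058594 [ 505.3 -205.2   22. ] case [-44.8 -42.8]
scene 28.0 [304. 298.] [5. 7.] 30.963756561279297 [ 490.9 -133.7   22. ] case [-66.9  26.7]
scene 14.0 [431.  11.] [21.  2.] 22.61986541748047 [1666.6  464.7   22. ] case [1037.3  748.6]
scene 5.5 [446.   1.] [2. 4.] 90.0 [1783.6  483.3   22. ] case [1151.6  779.7]
pos [438.6 110.5 187.9] target [ 501.2 -176.8  190. ] world d [  62.6 -287.3    2.1] tool shares [-5.59  1.84 -0.04] axes z [-0.001  0.    -1.   ] x [ 0.103  0.995 -0.   ] w 0.697 F [ 0.5  0.3 -1.3] q [-0.01  0.21  1.79  0.    1.14  0.09]
ochre [280. 234.] [14. 17.] [[433.8  68.4  14. ]]
ochre [278. 158.] [25. 19.] [[440.3 140.1  14. ]]
```

Call:
arm_command:
  steps:
    - [[0.7,-0.92,0.307,0,0,0,0],[0.7,-0.92,0.307,0,0,0,0],[0.7,-0.92,0.307,0,0,0,0],[0.7,-0.92,0.307,0,0,0,0],[0.7,-0.92,0.307,0,0,0,0],[0.7,-0.92,0.307,0,0,0,0],[0.7,0,0,0,0,0,0],[0.7,0,0,0,0,0,0]]

```text
time_s: 52.68
eef_pos: [501.5, -172.8, 187.1]
ee_rot: [-0.001, 0.743, 0.67, -0.0]
force: [0.1, 0.9, -0.0]
grip_width: 0.699
grip_force: 0.0
```

Run:
```python
from h import *
s=sense();W=cam("wrist",s);print(s["eef_pos"])
im=green("wrist");cv2.imwrite("pics/w21.png",im);h=cv2.cvtColor(im,cv2.COLOR_BGR2HSV)
m=((h[...,1]<30)&(h[...,2]>205)).astype(np.uint8)*255
M=R.from_euler("z",-6.2,degrees=True).as_matrix()[:2,:2]
for c in cv2.findContours(m,0,2)[0]:
    if cv2.contourArea(c)>200:
        r=cv2.minAreaRect(c);b=pt(W,cv2.boxPoints(r),25)[:,:2];print(cv2.contourArea(c),np.round(r[0]),np.round(r[1]),r[2],((b-[554.5,-167.5])@M).round(0).tolist())
# B cap height by two views
import numpy as np
```

```text
[ 501.5162069  -172.79017617  187.12475971]
wrist 328.5 [286. 227.] [23. 18.] 68.74949645996094 [ 503.9 -204.6   22. ] case [-46.3 -42.3]
wrist 276.0 [264. 152.] [16. 20.] 73.61045837402344 [ 490.9 -134.7   22. ] case [-66.8  25.7]
2710.0 [284. 208.] [102.  36.] 73.1416015625 [[-76.0, 15.0], [-47.0, 24.0], [-19.0, -66.0], [-50.0, -77.0]]
1691.0 [188. 175.] [48. 80.] -0.0 [[-157.0, -31.0], [-150.0, 40.0], [-110.0, 40.0], [-114.0, -31.0]]
629.0 [118. 145.] [ 35. 104.] 16.429302215576172 [[-223.0, -8.0], [-186.0, 75.0], [-160.0, 68.0], [-195.0, -16.0]]
```

Run:
```python
from h import *
goto(-57,51,25)
```

```text
pos [ 501.6 -172.4  187.5] target [ 503.3 -110.6   25. ] world d [   1.7   61.8 -162.5] tool shares [ 1.23 -0.09  3.25] axes z [-0.002  0.001 -1.   ] x [0.103 0.995 0.001] w 0.698 F [ 0.6  0.2 -0.6] q [-0.55  0.38  1.56  0.    1.2  -0.45]
```

Call:
arm_command:
  steps:
    - [[0,0.62,-0.05,0,0,0,0],[0,0.61,-0.04,0,0,0,0],[0,0,0,0.8,0,0,0],[0,0,0,0.8,0,0,0],[0,0,0,0.6,0,0,0],[0,0,0,0.6,0,0,0],[0,0,0,0.3,0,0,0],[0,0,0,0,0,0,0]]

```text
time_s: 53.72
eef_pos: [503.6, -111.2, 33.1]
ee_rot: [-0.001, 0.742, 0.67, -0.0]
force: [-0.2, -0.0, 0.7]
grip_width: 0.0
grip_force: 0.0
```

Run:
```python
from h import *
goto(-57,51,24);green("scene");green("side")
```

```text
pos [ 503.6 -111.2   33.1] target [ 503.3 -110.6   24. ] world d [-0.3  0.6 -9.1] tool shares [ 0.01 -0.01  0.18] axes z [-0.001  0.001 -1.   ] x [0.103 0.995 0.   ] w 0.0 F [-0.2 -0.   0.7] q [-0.44  0.57  1.74  0.    0.83 -0.34]
scene 81.5 [334. 320.] [11.  8.] 36.869895935058594 [ 505.5 -205.1   22. ] case [-44.7 -42.7]
scene 40.0 [304. 297.] [6. 9.] 39.80556869506836 [ 492.3 -133.4   22. ] case [-65.5  27.2]
scene 11.0 [431.  11.] [21.  2.] 22.38013458251953 [1666.4  464.6   22. ] case [1037.1  748.5]
scene 5.5 [446.   1.] [2. 4.] 90.0 [1783.6  483.3   22. ] case [1151.6  779.7]
side 7.0 [186. 252.] [ 2. 10.] 11.309932708740234 [766.2 206.4  22. ] case [170.1 394.6]
side 17.0 [326. 197.] [4. 6.] 26.56505012512207 [ 489.6 -119.9   22. ] case [-69.7  40.3]
```

Call:
arm_command:
  steps:
    - [[0,0,0,0.15,0,0,0],[0,-0.1,0,0,0,0,0],[0,-0.1,0,0,0,0,0],[0,-0.1,0,0,0,0,0],[0,0,0,0,0,0,0]]

```text
time_s: 54.45
eef_pos: [502.4, -127.3, 26.0]
ee_rot: [0.0, 0.743, 0.669, 0.0]
force: [1.7, 0.1, 1.5]
grip_width: -0.002
grip_force: 0.0
```

Call:
arm_command:
  steps:
    - [[0,-0.1,0,0,0,0,0],[0,-0.1,0,0,0,0,0],[0,0,0,0,0,0,0]]

```text
time_s: 54.82
eef_pos: [501.4, -137.2, 25.9]
ee_rot: [0.0, 0.743, 0.669, 0.0]
force: [-1.3, 0.2, 0.3]
grip_width: -0.003
grip_force: 0.0
```

Run:
```python
from h import *
goto(-57,15,26);green("scene")
```

```text
pos [ 501.4 -137.2   25.9] target [ 499.5 -146.4   26. ] world d [-1.9 -9.3  0.1] tool shares [-0.19 -0.02 -0.  ] axes z [ 0. -0. -1.] x [ 0.104  0.995 -0.   ] w -0.003 F [-1.3  0.2  0.3] q [-0.49  0.59  1.74 -0.    0.82 -0.39]
scene 84.0 [341. 330.] [11.  8.] 45.0 [ 501.9 -226.7   22. ] case [-45.9 -64.5]
scene 44.0 [311. 306.] [6. 8.] 45.0 [ 490.6 -155.2   22. ] case [-64.9   5.3]
scene 12.0 [431.  11.] [21.  2.] 22.38013458251953 [1666.4  464.6   22. ] case [1037.1  748.5]
scene 5.5 [446.   1.] [2. 4.] 90.0 [1783.6  483.3   22. ] case [1151.6  779.7]
```

Call:
arm_command:
  steps:
    - [[0,-0.1,0,0,0,0,0],[0,-0.1,0,0,0,0,0],[0,-0.08,0,0,0,0,0],[0,0,0,0,0,0,0]]

```text
time_s: 55.38
eef_pos: [499.9, -151.1, 25.9]
ee_rot: [0.0, 0.743, 0.669, -0.0]
force: [-0.0, 0.1, 0.6]
grip_width: -0.0
grip_force: 0.0
```

Call:
arm_command:
  steps:
    - [[0,0.3,0,0,0,0,0],[0,0,0,-0.6,0,0,0],[0.5,0,0,-1,0,0,0],[0.5,-0.7,0,-1,0,0,0],[0.5,-0.7,0,0,0,0,0],[0.5,0,0,0,0,0,0]]

```text
time_s: 56.12
eef_pos: [494.1, -206.1, 156.1]
ee_rot: [0.0, 0.743, 0.669, 0.0]
force: [0.3, 0.3, -0.5]
grip_width: 0.499
grip_force: 0.0
```

Run:
```python
from h import *
goto(-57,-50,140);green("scene");cv2.imwrite("pics/w22.png",green("wrist"))
```

```text
pos [ 494.1 -206.1  156.1] target [ 492.4 -211.1  140. ] world d [ -1.7  -5.  -16.1] tool shares [-0.1  -0.02  0.32] axes z [ 0. -0. -1.] x [ 0.105  0.994 -0.   ] w 0.499 F [ 0.3  0.3 -0.5] q [-0.61  0.42  1.59 -0.    1.13 -0.51]
scene 86.0 [346. 336.] [12.  9.] 38.65980911254883 [ 500.5 -240.1   22. ] case [-45.8 -78. ]
scene 43.0 [314. 311.] [6. 9.] 33.6900634765625 [ 487.8 -168.2   22. ] case [-66.2  -7.9]
scene 12.0 [431.  11.] [21.  2.] 22.38013458251953 [1666.4  464.6   22. ] case [1037.1  748.5]
scene 5.5 [446.   1.] [2. 4.] 90.0 [1783.6  483.3   22. ] case [1151.6  779.7]
wrist 400.5 [290. 242.] [25. 20.] 71.56504821777344 [ 498.8 -239.4   22. ] case [-47.6 -77.5]
wrist 369.0 [267. 160.] [18. 23.] 75.96376037597656 [ 487.6 -169.7   22. ] case [-66.3  -9.4]
```

Run:
```python
from h import *
goto(-54.5,-51,30)
```

```text
pos [ 494.1 -204.3  155.4] target [ 494.8 -212.3   30. ] world d [   0.7   -8.1 -125.4] tool shares [-0.16  0.03  2.51] axes z [-0.001  0.001 -1.   ] x [0.103 0.995 0.001] w 0.501 F [ 0.5 -0.3  0.7] q [-0.61  0.42  1.59  0.    1.13 -0.51]
```

Call:
arm_command:
  steps:
    - [[0.5,-0.15,0.03,0.5,0,0,0],[0.5,0,0,0.5,0,0,-0.9],[0.5,0,0,0.5,0,0,-0.9],[0.5,0,0,0.5,0,0,0],[0.5,0,0,0.3,0,0,0],[0.5,0,0,0.2,0,0,0],[0.5,0,0,0,0,0,0]]

```text
time_s: 57.1
eef_pos: [494.9, -212.6, 30.6]
ee_rot: [-0.0, 0.646, 0.764, -0.0]
force: [-0.1, -0.7, -0.2]
grip_width: 0.501
grip_force: 0.0
```

Call:
arm_command:
  steps:
    - [[0.2,0,0,0,0,0,0],[0.2,0,0,0,0,0,0],[0.2,0,0,0,0,0,0],[0.2,0,0,0,0,0,0]]

```text
time_s: 57.6
eef_pos: [495.4, -213.2, 31.7]
ee_rot: [0.001, 0.646, 0.763, 0.0]
force: [-0.5, 1.2, 5.9]
grip_width: 0.318
grip_force: 30.0
```

Call:
arm_command:
  steps:
    - [[0.2,0,0,-0.5,0,0,0],[0.2,0,0,-0.3,0,0,0.9],[0.2,0,0,0,0,0,0.9],[0.2,0,0,0,0,0,0],[0.2,0,0,0,0,0,0]]

```text
time_s: 58.22
eef_pos: [494.8, -212.9, 70.6]
ee_rot: [-0.0, 0.742, 0.671, -0.0]
force: [0.6, -0.8, -1.1]
grip_width: 0.316
grip_force: 28.9
```

Run:
```python
from h import *
goto(-52,-56,33);green("wrist");green("scene")
```

```text
pos [ 494.8 -212.9   70.6] target [ 496.8 -217.6   33. ] world d [  1.9  -4.6 -37.6] tool shares [-0.09  0.05  0.75] axes z [-0.  0. -1.] x [0.101 0.995 0.   ] w 0.316 F [ 0.6 -0.8 -1.1] q [-0.62  0.54  1.65 -0.    0.94 -0.52]
wrist 1190.5 [277. 323.] [45. 34.] 9.727579116821289 [ 488.2 -265.1   22. ] case [ -55.4 -104.2]
wrist 1366.5 [280. 178.] [37. 41.] 90.0 [ 498.5 -176.5   22. ] case [-54.7 -15. ]
scene 99.0 [345. 330.] [12.  9.] 56.3099365234375 [ 507.4 -231.5   22. ] case [-39.9 -68.7]
scene 14.0 [319. 298.] [3. 7.] 14.03624439239502 [ 513.7 -152.3   22. ] case [-42.2  10.7]
scene 12.0 [431.  11.] [21.  2.] 22.38013458251953 [1666.4  464.6   22. ] case [1037.1  748.5]
scene 4.5 [446.   1.] [2. 3.] 90.0 [1785.1  482.    22. ] case [1153.3  778.6]
```

Call:
arm_command:
  steps:
    - [[0.2,-0.09,0.05,0.4,0,0,0],[0.2,0,0,0.32,0,0,0],[0.2,0,0,0,0,0,0],[0.2,0,0,0,0,0,0]]

```text
time_s: 58.82
eef_pos: [497.1, -217.8, 35.3]
ee_rot: [0.0, 0.743, 0.67, 0.0]
force: [-0.8, 0.1, -0.9]
grip_width: 0.315
grip_force: 29.0
```

Call:
arm_command:
  steps:
    - [[0.2,0,0,0.04,0,0,0],[0.2,0,0,0,0,0,0]]

```text
time_s: 59.08
eef_pos: [497.0, -217.7, 33.1]
ee_rot: [0.0, 0.743, 0.67, 0.0]
force: [-1.0, 1.0, -0.6]
grip_width: 0.317
grip_force: 29.0
```

Call:
arm_command:
  steps:
    - [[0.2,0,0,0.04,0,0,0],[0.2,0,0,0,0,0,0]]

```text
time_s: 59.32
eef_pos: [497.2, -217.9, 31.6]
ee_rot: [0.0, 0.743, 0.67, 0.0]
force: [-1.0, 1.8, 6.9]
grip_width: 0.317
grip_force: 30.7
```

Call:
arm_command:
  steps:
    - [[0.2,0,0,0.04,0,0,0],[0.2,0,0,0,0,0,0]]

```text
time_s: 59.58
eef_pos: [497.4, -217.9, 31.3]
ee_rot: [0.001, 0.743, 0.67, 0.0]
force: [-8.2, 5.4, 26.9]
grip_width: 0.316
grip_force: 34.9
```

Call:
arm_command:
  steps:
    - [[0.2,0,0,-0.04,0,0,0],[0.44,0,0,0,0,0,0],[0.44,0,0,0,0,0,0],[0.44,0,0,-0.2,0,0,0],[0.44,0,0,-0.6,0,0,0],[0.7,0,0,-1,0,0,0],[0.7,0,0,-1,0,0,0],[0.7,0,0,-0.2,0,0,0]]

```text
time_s: 60.58
eef_pos: [497.9, -218.4, 184.6]
ee_rot: [0.003, 0.743, 0.67, 0.001]
force: [-0.5, -0.2, -0.0]
grip_width: 0.706
grip_force: 0.0
```

Run:
```python
from h import *
s=sense();print(s["eef_pos"],s["force"]);green("wrist")
A=R.from_euler("z",-6,degrees=True).as_matrix()[:,[1,0,2]]
d=np.array([438.2,110.7,180])-s["eef_pos"];q=s["ee_rot"];T=R.from_quat([q[1],q[2],q[3],q[0]]).as_matrix();print((T.T@d/50).round(2))
```

```text
[ 497.94798935 -218.3648272   184.63716576] [-0.46633153 -0.22688428 -0.01193721]
wrist 356.5 [280. 220.] [19. 19.] 90.0 [ 496.7 -243.9   22. ] case [-49.2 -82.2]
wrist 297.0 [282. 143.] [16. 20.] 90.0 [ 505.1 -175.1   22. ] case [-48.3 -12.9]
[ 6.42 -1.87  0.06]
```

Call:
arm_command:
  steps:
    - [[0.7,0.92,-0.268,0,0,0,0],[0.7,0.92,-0.268,0,0,0,0],[0.7,0.92,-0.268,0,0,0,0],[0.7,0.92,-0.268,0,0,0,0],[0.7,0.92,-0.268,0,0,0,0],[0.7,0.92,-0.268,0,0,0,0],[0.7,0.92,-0.268,0,0,0,0],[0.7,0,0,0,0,0,0]]

```text
time_s: 61.62
eef_pos: [435.6, 114.4, 179.8]
ee_rot: [-0.001, 0.741, 0.671, -0.001]
force: [-0.2, 0.0, 0.2]
grip_width: 0.702
grip_force: 0.0
```

Run:
```python
from h import *
s=sense();print(s["eef_pos"])
W=cam("wrist",s);im=capture("wrist")[:,:,::-1];h=cv2.cvtColor(im,cv2.COLOR_BGR2HSV)
m=(h[...,0]>8)&(h[...,0]<28)&(h[...,1]>150);L=[]
for c in cv2.findContours(m.astype(np.uint8)*255,0,2)[0]:
    if cv2.contourArea(c)>100: r=cv2.minAreaRect(c);P=pt(W,[r[0]],14)[0];print("ochre",np.round(r[0]),P)
```

```text
[435.60710827 114.43592793 179.79707292]
ochre [286. 242.] [435.8  67.4  14. ]
ochre [286. 164.] [443.1 140.2  14. ]
```

Call:
arm_command:
  steps:
    - [[0.7,0,0,1,0,0,0],[0.7,0,0,1,0,0,0],[0.7,0,0,0.6,0,0,0],[0.7,0,0,0.4,0,0,0],[0.7,0,0,0,0,0,0]]

```text
time_s: 62.3
eef_pos: [436.1, 111.2, 29.5]
ee_rot: [-0.001, 0.743, 0.669, -0.001]
force: [-0.0, -0.5, 0.7]
grip_width: 0.698
grip_force: 0.0
```

Call:
arm_command:
  steps:
    - [[0.7,0.02,0.07,0.14,0,0,0],[0.7,0,0,0,0,0,0],[0.2,0,0,0,0,0,0],[0.2,0,0,0,0,0,0],[0.2,0,0,0,0,0,0],[0.2,0,0,0,0,0,0]]

```text
time_s: 63.05
eef_pos: [440.7, 112.9, 24.4]
ee_rot: [0.0, 0.743, 0.67, 0.0]
force: [-1.3, -1.0, 6.4]
grip_width: 0.318
grip_force: 28.7
```

Call:
arm_command:
  steps:
    - [[0.2,0,0,-0.5,0,0,0],[0.2,0,0,-1,0,0,0],[0.2,0,0,-1,0,0,0],[0.2,0,0,-0.5,0,0,0],[0.2,0,0,0,0,0,0]]

```text
time_s: 63.68
eef_pos: [441.2, 112.9, 175.3]
ee_rot: [0.001, 0.743, 0.67, 0.001]
force: [1.5, 1.6, -0.9]
grip_width: 0.321
grip_force: 28.1
```

Run:
```python
from h import *
goto(-51,56,90);green("scene")
W=cam("wrist");im=capture("wrist")[:,:,::-1];h=cv2.cvtColor(im,cv2.COLOR_BGR2HSV)
m=(h[...,0]>8)&(h[...,0]<28)&(h[...,1]>150)
for c in cv2.findContours(m.astype(np.uint8)*255,0,2)[0]:
    if cv2.contourArea(c)>300: print(cv2.contourArea(c),cv2.minAreaRect(c))
```

```text
pos [441.2 112.9 175.3] target [ 509.8 -106.3   90. ] world d [  68.7 -219.2  -85.3] tool shares [-4.22  1.81  1.71] axes z [ 0.004 -0.    -1.   ] x [0.103 0.995 0.   ] w 0.321 F [ 1.5  1.6 -0.9] q [-0.01  0.23  1.8  -0.    1.11  0.1 ]
scene 79.0 [347. 340.] [12.  8.] 56.30992889404297 [ 497.3 -246.3   22. ] case [-48.4 -84.5]
scene 34.0 [323. 307.] [6. 8.] 56.3099365234375 [ 507.3 -173.1   22. ] case [-46.3 -10.7]
scene 12.0 [431.  11.] [21.  2.] 22.38013458251953 [1666.4  464.6   22. ] case [1037.1  748.5]
scene 5.5 [446.   1.] [2. 4.] 90.0 [1783.6  483.3   22. ] case [1151.6  779.7]
615.5 ((280.72113037109375, 361.29632568359375), (23.59522819519043, 33.287750244140625), 88.26429748535156)
2262.0 ((280.0, 216.0), (54.0, 42.0), 90.0)
```

B stays put and A is held. Carrying A over.

Call:
arm_command:
  steps:
    - [[0.2,-0.845,0.365,0,0,0,0],[0.2,-0.845,0.365,0,0,0,0],[0.2,-0.845,0.365,0,0,0,0],[0.2,-0.845,0.365,0,0,0,0],[0.2,-0.845,0.365,0,0,0,0],[0.2,0,0,1,0,0,0],[0.2,0,0,1,0,0,0],[0.2,0,0,0,0,0,0]]

```text
time_s: 64.78
eef_pos: [507.0, -105.7, 70.1]
ee_rot: [-0.004, 0.743, 0.669, -0.002]
force: [-0.3, -1.2, -0.2]
grip_width: 0.319
grip_force: 28.2
```

Run:
```python
from h import *
goto(-51,56,34);green("scene")
```

```text
pos [ 507.  -105.7   70.1] target [ 509.8 -106.3   34. ] world d [  2.8  -0.6 -36.1] tool shares [-0.01  0.06  0.72] axes z [-0.008  0.004 -1.   ] x [0.104 0.995 0.003] w 0.319 F [-0.3 -1.2 -0.2] q [-0.43  0.51  1.71  0.    0.93 -0.33]
scene 81.0 [347. 340.] [12.  8.] 56.30992889404297 [ 497.3 -246.3   22. ] case [-48.4 -84.5]
scene 39.0 [324. 308.] [6. 8.] 45.0 [ 506.6 -174.1   22. ] case [-46.9 -11.7]
scene 11.0 [431.  11.] [21.  2.] 22.61986541748047 [1666.6  464.7   22. ] case [1037.3  748.6]
scene 5.5 [446.   1.] [2. 4.] 90.0 [1783.6  483.3   22. ] case [1151.6  779.7]
```

Call:
arm_command:
  steps:
    - [[0.2,0,0.01,0.3,0,0,0],[0.2,0,0,0.26,0,0,0],[0.2,0,0,0,0,0,0],[0.2,0,0,0,0,0,0]]

```text
time_s: 65.32
eef_pos: [510.2, -106.8, 46.3]
ee_rot: [0.0, 0.743, 0.67, 0.0]
force: [0.4, -0.3, -0.5]
grip_width: 0.314
grip_force: 28.2
```

Call:
arm_command:
  steps:
    - [[0.2,0,0,0.06,0,0,0],[0.2,0,0,0,0,0,0]]

```text
time_s: 65.58
eef_pos: [509.9, -106.7, 42.9]
ee_rot: [-0.0, 0.743, 0.67, -0.0]
force: [-0.0, -0.1, 0.0]
grip_width: 0.318
grip_force: 28.2
```

Call:
arm_command:
  steps:
    - [[0.2,0,0,0.12,0,0,0],[0.2,0,0,0.06,0,0,0],[0.2,0,0,0,0,0,0]]

```text
time_s: 65.95
eef_pos: [509.8, -106.7, 33.6]
ee_rot: [-0.0, 0.743, 0.67, -0.0]
force: [0.3, 0.4, -0.7]
grip_width: 0.315
grip_force: 28.2
```

Call:
arm_command:
  steps:
    - [[0.2,0,0,0.06,0,0,0],[0.2,0,0,0,0,0,0]]

```text
time_s: 66.2
eef_pos: [509.9, -106.7, 30.7]
ee_rot: [-0.0, 0.743, 0.67, -0.0]
force: [0.1, 0.1, -0.7]
grip_width: 0.317
grip_force: 28.3
```

Practically on the floor. Release and lift.

Call:
arm_command:
  steps:
    - [[0.44,0,0,0,0,0,0],[0.44,0,0,0,0,0,0],[0.44,0,0,-0.2,0,0,0],[0.44,0,0,-0.6,0,0,0],[0.44,0,0,-1,0,0,0],[0.44,0,0,-1,0,0,0],[0.44,0,0,-0.6,0,0,0],[0.44,0,0,0,0,0,0]]

```text
time_s: 67.2
eef_pos: [510.7, -107.0, 203.6]
ee_rot: [0.002, 0.743, 0.67, 0.001]
force: [-0.2, -0.1, 0.2]
grip_width: 0.439
grip_force: 0.0
```

Run:
```python
from h import *
goto(-51,0,200)
green("scene")
s=sense();W=cam("wrist",s);im=green("wrist");cv2.imwrite("pics/w25.png",im);h=cv2.cvtColor(im,cv2.COLOR_BGR2HSV)
M=R.from_euler("z",-6.2,degrees=True).as_matrix()[:2,:2]
m=(h[...,0]>8)&(h[...,0]<28)&(h[...,1]>150)
for c in cv2.findContours(m.astype(np.uint8)*255,0,2)[0]:
    if cv2.contourArea(c)>100: r=cv2.minAreaRect(c);P=pt(W,[r[0]],22)[0];print("ochre",np.round(r[0]),np.round(r[1]),(M.T@(P[:2]-[554.5,-167.5])).round(1))
```

```text
pos [ 510.7 -107.   203.6] target [ 503.8 -162.   200. ] world d [ -6.9 -55.   -3.6] tool shares [-1.11 -0.02  0.07] axes z [ 0.005 -0.002 -1.   ] x [ 0.103  0.995 -0.002] w 0.439 F [-0.2 -0.1  0.2] q [-0.43  0.34  1.57 -0.    1.22 -0.33]
scene 80.0 [347. 340.] [12.  8.] 56.30992889404297 [ 497.3 -246.3   22. ] case [-48.4 -84.5]
scene 42.5 [323. 307.] [6. 8.] 53.13010025024414 [ 507.2 -172.4   22. ] case [-46.5 -10. ]
scene 12.0 [431.  11.] [21.  2.] 22.38013458251953 [1666.4  464.6   22. ] case [1037.1  748.5]
scene 5.5 [446.   1.] [2. 4.] 90.0 [1783.6  483.3   22. ] case [1151.6  779.7]
wrist 189.5 [281. 316.] [12. 16.] 90.0 [ 497.4 -242.7   22. ] case [-48.6 -80.9]
wrist 249.5 [282. 256.] [17. 17.] 90.0 [ 504.9 -174.    22. ] case [-48.6 -11.8]
ochre [555. 361.] [47.  8.] [ 253.  -137.2]
ochre [280. 234.] [15. 16.] [-50.2  10.3]
ochre [280. 160.] [24. 18.] [-50.6  82.9]
```

Call:
arm_command:
  steps:
    - [[0,0,0,-0.6,0,0,0],[0,-0.275,0.2,-0.2,0,0,0],[0,-0.275,0.8,0,0,0,0],[0,-0.275,0.8,0,0,0,0],[0,-0.275,0.8,0,0,0,0],[0,0,0.86,0,0,0,0],[0,0,0,0,0,0,0],[0,0,0,0,0,0,0]]

```text
time_s: 68.3
eef_pos: [675.7, -179.1, 239.7]
ee_rot: [-0.001, 0.743, 0.67, -0.001]
force: [-0.2, 1.0, -0.0]
grip_width: 0.001
grip_force: 0.0
```

Run:
```python
from h import *
goto(122,0,160)
b=capture("side");c=capture("scene");cv2.imwrite("pics/sd26.png",b[:,:,::-1]);cv2.imwrite("pics/sc26.png",c[:,:,::-1])
# blocks: wood/dark centroid check in earlier wrist image
```

```text
pos [ 675.7 -179.1  239.7] target [ 675.8 -180.7  160. ] world d [  0.1  -1.5 -79.7] tool shares [-0.03  0.01  1.59] axes z [-0.002  0.001 -1.   ] x [0.103 0.995 0.001] w 0.001 F [-0.2  1.  -0. ] q [-0.43  0.73  0.86 -0.    1.55 -0.32]
```

Call:
arm_command:
  steps:
    - [[0,0,0,0.8,0,0,0],[0,0,0,0.79,0,0,0],[0,0,0,0,0,0,0],[0,0,-0.14,0,0,0,0],[0,0,-0.13,0,0,0,0],[0,0,0,0,0,0,0]]

```text
time_s: 69.15
eef_pos: [662.8, -178.0, 162.9]
ee_rot: [0.001, 0.743, 0.67, 0.0]
force: [0.4, 0.7, 1.0]
grip_width: 0.001
grip_force: 0.0
```

Call:
arm_command:
  steps:
    - [[0,0,-0.27,-0.03,0,0,0],[0,0,-0.27,-0.03,0,0,0],[0,0,-0.27,0.01,0,0,0],[0,0,-0.27,0.02,0,0,0],[0,0,0,0,0,0,0]]

```text
time_s: 69.78
eef_pos: [609.3, -172.4, 163.8]
ee_rot: [0.001, 0.743, 0.669, 0.0]
force: [1.9, 0.4, 0.9]
grip_width: 0.001
grip_force: 1.0
```

Run:
```python
from h import *
goto(54.2,0,162)
```

```text
pos [ 609.3 -172.4  163.8] target [ 608.4 -173.4  162. ] world d [-0.9 -0.9 -1.8] tool shares [-0.02 -0.02  0.04] axes z [ 0.001 -0.    -1.   ] x [ 0.104  0.995 -0.   ] w 0.001 F [1.9 0.4 0.9] q [-0.46  0.62  1.25  0.    1.27 -0.36]
```

Call:
arm_command:
  steps:
    - [[0,0,-0.28,0.09,0,0,0],[0,0,-0.28,0.09,0,0,0],[0,0,-0.26,0.13,0,0,0],[0,0,-0.26,0.14,0,0,0],[0,0,-0.23,0.18,0,0,0],[0,0,-0.23,0.2,0,0,0],[0,0,0,0,0,0,0]]

```text
time_s: 70.65
eef_pos: [532.8, -164.5, 121.5]
ee_rot: [-0.0, 0.743, 0.669, 0.0]
force: [0.6, 0.2, 3.0]
grip_width: 0.0
grip_force: 1.0
```

Call:
arm_command:
  steps:
    - [[0,0,-0.18,0.24,0,0,0],[0,0,-0.19,0.24,0,0,0],[0,0,-0.13,0.28,0,0,0],[0,0,-0.12,0.26,0,0,0],[0,0,0,0,0,0,0]]

```text
time_s: 71.28
eef_pos: [501.6, -161.2, 70.0]
ee_rot: [-0.001, 0.743, 0.67, -0.0]
force: [-0.3, 1.6, 3.3]
grip_width: 0.0
grip_force: 1.2
```

Run:
```python
from h import *
goto(-56,0,55)
```

```text
pos [ 501.6 -161.2   70. ] target [ 498.8 -161.5   55. ] world d [ -2.8  -0.3 -15. ] tool shares [-0.01 -0.06  0.3 ] axes z [-0.001  0.001 -1.   ] x [0.103 0.995 0.   ] w 0.0 F [-0.3  1.6  3.3] q [-0.53  0.52  1.69 -0.    0.93 -0.43]
```

Call:
arm_command:
  steps:
    - [[0,0,-0.06,0.14,0,0,0],[0,0,-0.03,0.1,0,0,0],[0,0,0,0,0,0,0]]

```text
time_s: 71.65
eef_pos: [497.5, -160.9, 58.4]
ee_rot: [0.0, 0.743, 0.67, -0.0]
force: [0.0, -0.9, 1.0]
grip_width: 0.002
grip_force: 0.6
```

Call:
arm_command:
  steps:
    - [[0,0,0,0.06,0,0,0],[0,0,0,0,0,0,0]]

```text
time_s: 71.9
eef_pos: [497.1, -160.7, 55.2]
ee_rot: [-0.0, 0.743, 0.67, -0.0]
force: [0.2, -0.3, 2.8]
grip_width: 0.001
grip_force: 1.2
```

Call:
arm_command:
  steps:
    - [[0,0,0,0.03,0,0,0],[0,0,0,0,0,0,0]]

```text
time_s: 72.15
eef_pos: [497.1, -160.7, 54.4]
ee_rot: [-0.0, 0.743, 0.67, -0.0]
force: [-3.7, 0.9, 9.5]
grip_width: -0.001
grip_force: 5.0
```

Call:
arm_command:
  steps:
    - [[0,0,0,0.025,0,0,0],[0,0,0,0,0,0,0]]

```text
time_s: 72.4
eef_pos: [497.1, -160.7, 53.8]
ee_rot: [-0.0, 0.743, 0.67, -0.0]
force: [-8.1, 1.6, 17.1]
grip_width: -0.001
grip_force: 8.8
```

Call:
arm_command:
  steps:
    - [[0,0,0,-0.1,0,0,0],[0,0,0,-0.06,0,0,0],[0,0,0,0,0,0,0]]

```text
time_s: 72.78
eef_pos: [497.3, -160.7, 60.6]
ee_rot: [-0.0, 0.743, 0.67, -0.0]
force: [-0.0, -0.5, -0.7]
grip_width: 0.001
grip_force: 0.0
```

Call:
arm_command:
  steps:
    - [[0,0,0,-0.3,0,0,0],[0,0,0,-0.8,0,0,0],[0,0,0,-1,0,0,0],[0,0.9,0,-1,0,0,0],[0,1,0,-1,0,0,0],[0,1,0,-0.5,0,0,0],[0,0,0,0,0,0,0],[0,0,0,0,0,0,0]]

```text
time_s: 73.78
eef_pos: [511.0, -25.8, 281.2]
ee_rot: [-0.0, 0.743, 0.67, -0.0]
force: [0.8, 0.2, -0.1]
grip_width: 0.004
grip_force: 0.0
```

Run:
```python
from h import *
print(sense()["eef_pos"],sense()["force"],sense()["time_s"])
a=cv2.imread("pics/side0.png").astype(int);b=capture("side")[:,:,::-1];cv2.imwrite("pics/sd30.png",b)
d=np.abs(a-b.astype(int)).max(2)[160:222,262:360]
print((d>40).mean()); 
for r in d[::6,::4]: print(''.join('#' if v>60 else '+' if v>30 else '.' for v in r))
# button top rows in both
for im in (a,b): 
    g=cv2.cvtColor(im.astype(np.uint8),cv2.COLOR_BGR2HSV)[170:210,325:360];m=(g[...,2]>205)&(g[...,1]<35);ys,xs=np.where(m);print("button px",m.sum(),xs.mean()+325,ys.mean()+170)
s=sense();W=cam("wrist",s);im=capture("wrist")[:,:,::-1];cv2.imwrite("pics/w30.png",im)
```

```text
[511.04662277 -25.75408633 281.17710624] [ 0.75125317  0.16540148 -0.13560822] 73.775
0.02040816326530612
++#......................
#+#.++....+............+.
.........................
.........................
.........................
.........................
.........................
.........................
.........................
.........................
.........................
button px 41 346.4146341463415 184.4390243902439
button px 34 346.4117647058824 184.41176470588235
```

The side image matches the starting shut lid, and the button is up. Handing in.

```bash
python3 -c "
from rig import *
print(finish_job())"
```

```text
the job is handed in; nothing more can be done
None
```

The job is handed in, though its verdict wasn't shown: three blocks motif up in separate pockets, both tubes in the trough, lid shut and caught; tube_b got knocked mid-run and was re-laid.

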